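# Put the planted pots in the growing frame, secure the lid and set the mist

## Task

Stand every planted pot from the paper upright inside the growing frame - set them down, do not drop them in - then shut the lid and turn both turnbuttons straight across its edge. Set the click-stop mist dial to one click from off for each pot in the frame (it still shows an earlier, bigger batch). Leave the empty pot, the glass bowl and the brush alone.

Things in the scene. Friction and masses are not known exactly. Their poses are not given: they have to be found in the camera images.
- pot1: planted terracotta pot, round and squat: rim band 52 mm across, 13 mm high with upright sides, tapering to 42 mm at the foot; 38 mm high without the plant; a ball cactus rises 16 mm above the rim. 0.1 to 0.2 kg. Origin: its centre, 19 mm above its foot (middle of the rim band 12.5 mm above the origin); z up when it stands. May be absent
- pot2: planted terracotta pot, round and squat: rim band 52 mm across, 13 mm high with upright sides, tapering to 42 mm at the foot; 38 mm high without the plant; a moss mound rises up to 16 mm above it. 0.1 to 0.2 kg. Origin: its centre, 19 mm above its foot (middle of the rim band 12.5 mm above the origin); z up when it stands. May be absent
- pot3: planted terracotta pot, round and squat: rim band 52 mm across, 13 mm high with upright sides, tapering to 42 mm at the foot; 38 mm high without the plant; a pale rosette rises up to 18 mm above it. 0.1 to 0.2 kg. Origin: its centre, 19 mm above its foot (middle of the rim band 12.5 mm above the origin); z up when it stands. May be absent
- pot4: planted terracotta pot, round and squat: rim band 52 mm across, 13 mm high with upright sides, tapering to 42 mm at the foot; 38 mm high without the plant; a lobed cactus rises 18 mm above it. 0.1 to 0.2 kg. Origin: its centre, 19 mm above its foot (middle of the rim band 12.5 mm above the origin); z up when it stands. May be absent
- pot5: planted terracotta pot, round and squat: rim band 52 mm across, 13 mm high with upright sides, tapering to 42 mm at the foot; 38 mm high without the plant; a tuft of short leaves rises 19 mm above it. 0.1 to 0.2 kg. Origin: its centre, 19 mm above its foot (middle of the rim band 12.5 mm above the origin); z up when it stands. May be absent
- frame: growing frame, fixed: box with plywood floor (8 mm), clear walls (5 mm thick, 70 mm high) and wooden edging, outside 170 mm (its x) by 290 mm (its y), inside 160 by 280. Origin: centre of the underside, on the table; x from its front (robot side) to the hinge at its back, y left. On its front: two wooden blocks with turnbuttons and, between them, a white mist unit with the dial
- unit_top (a point): middle of the top of the mist unit, a white box fixed on the frame's front, 90 mm wide, 80 mm deep, 60 mm high; this point lies 125 mm in front of the frame's origin. A small brass spray nozzle (10 mm) shows inside the frame behind it, 54 mm up, standing 5 mm off the front wall
- lid (a joint): the frame's lid: clear pane in wooden rails, 176 mm from hinge to front edge, 290 mm wide, 10 mm thick, 0.3 kg. 0 = shut, level on the walls (top face 80 mm above the table); 1.57 = upright; stop at 1.95. Starts open, leaning a little back. Its stiff hinge (0.36 N m) keeps it at any angle; 2 to 5 N at the front edge moves it. Shut, it overhangs the front wall by 6 mm
- lid_hinge (a point): middle of the lid's hinge line, at the top of the frame's back wall: 85 mm behind the frame's origin, 70 mm up. The line runs along the frame's y; the lid's underside lies in it
- lid_edge (a point): on the lid's outer (upper) face, middle of its front rail: 167 mm from the hinge line, 9 mm from the front edge. Its z axis is the outward normal: up when the lid is shut, away from the robot when it stands upright
- button_left (a joint): left turnbutton: steel bar 64 x 14 x 5 mm with a raised wing along it to grip (40 mm long, 8 mm thick, 19 mm high), on an upright pivot at its middle. 0 = along the frame's front edge, clear of the lid; +1.57 or -1.57 = straight across, one end 14 mm over the shut lid. Positive anticlockwise from above; stops at 1.6 either way. Stays where left (0.045 N m); across too soon it blocks the lid
- button_right (a joint): right turnbutton, like the left one, 230 mm to its right
- button_left_grip (a point): on the left turnbutton's pivot axis, in the wing: 109 mm in front of the frame's origin, 115 mm left, 98 mm up. The wing spans heights 87 to 106 mm, the bar under it 82 to 87. At joint 0 this point's y axis runs along the wing; it turns with it. The pivot stands on a wooden block 40 mm wide, 42 mm deep, 80 mm high
- button_right_grip (a point): the same on the right turnbutton, 115 mm right of the frame's middle
- mist_dial (a joint): black click-stop dial on the mist unit, white pointer line on one end of its bar. Eight stops 0.5236 rad (30 degrees) apart: 0 = off (thick white mark), 0.5236 = one click, up to 3.665 = seven; grows clockwise from above. A sprung ball holds it: about 0.13 N m to pass to the next stop; let go near a stop, it settles into it. Starts at six or seven
- dial_grip (a point): on the dial's axis, half-way up its bar (44 mm long, 10 mm thick, spanning heights 67 to 90 mm, on a round skirt 47 mm across at 61 to 67 mm): 125 mm in front of the frame's origin, 79.5 mm up. At 0 the bar's pointer end points 1.833 rad (105 degrees) anticlockwise, from above, from the frame's x; it turns clockwise as the value grows
- empty_pot: bystander: an empty terracotta pot like the others, without soil or plant, in the bamboo tray. Origin half-way up (19 mm)
- bowl: bystander: clear glass bowl, 116 mm across, 45 mm high, in the bamboo tray. Origin: centre of its underside
- brush: bystander: slim round brush lying in the bamboo tray, 155 mm long
- tray: fixed pale bamboo tray 200 by 260 mm, 22 mm high, to one side of the frame (the pots stand on the other side). Origin: centre of its underside

How it is judged:
On the way, in this order (a step that is already met when the one before it is completed fails the run):
1. every planted pot stands upright on the floor of the frame (x of pot1 in the frame of frame between -0.06 and 0.06 m and y of pot1 in the frame of frame between -0.125 and 0.125 m and z of pot1 in the frame of frame between 0.02 and 0.04 m and angle between each of pot1, pot2, pot3, pot4, pot5's own z axis and vertical below 0.15 rad and x of pot2 in the frame of frame between -0.06 and 0.06 m and y of pot2 in the frame of frame between -0.125 and 0.125 m and z of pot2 in the frame of frame between 0.02 and 0.04 m and x of pot3 in the frame of frame between -0.06 and 0.06 m and y of pot3 in the frame of frame between -0.125 and 0.125 m and z of pot3 in the frame of frame between 0.02 and 0.04 m and x of pot4 in the frame of frame between -0.06 and 0.06 m and y of pot4 in the frame of frame between -0.125 and 0.125 m and z of pot4 in the frame of frame between 0.02 and 0.04 m and x of pot5 in the frame of frame between -0.06 and 0.06 m and y of pot5 in the frame of frame between -0.125 and 0.125 m and z of pot5 in the frame of frame between 0.02 and 0.04 m), for 0.2 s.
2. the lid is shut (value of joint lid below 0.05 rad), for 0.2 s.
3. both turnbuttons are turned across the lid's edge ((value of joint button_left above 1.3 rad or value of joint button_left below -1.3 rad) and (value of joint button_right above 1.3 rad or value of joint button_right below -1.3 rad)), for 0.2 s.
At the end, for the whole second after the job is handed in: Every planted pot stands upright (within 0.15 rad) on the floor inside the frame, the lid is shut (within 0.05 rad), both turnbuttons are across it (turned more than 1.3 rad either way), and the mist dial rests at the click whose number equals the number of planted pots (within 0.12 rad) (all of step 1 and all of step 3 and value of joint lid below 0.05 rad and ((not (height (world z) of pot1 below -5 m and height (world z) of frame above -5 m) and not (height (world z) of pot2 below -5 m and height (world z) of frame above -5 m) and not (height (world z) of pot3 below -5 m and height (world z) of frame above -5 m) and (height (world z) of pot4 below -5 m and height (world z) of frame above -5 m) and (height (world z) of pot5 below -5 m and height (world z) of frame above -5 m) and value of joint mist_dial between 1.4508 and 1.6908 rad) or (not (height (world z) of pot1 below -5 m and height (world z) of frame above -5 m) and not (height (world z) of pot2 below -5 m and height (world z) of frame above -5 m) and (height (world z) of pot3 below -5 m and height (world z) of frame above -5 m) and not (height (world z) of pot4 below -5 m and height (world z) of frame above -5 m) and (height (world z) of pot5 below -5 m and height (world z) of frame above -5 m) and value of joint mist_dial between 1.4508 and 1.6908 rad) or (not (height (world z) of pot1 below -5 m and height (world z) of frame above -5 m) and not (height (world z) of pot2 below -5 m and height (world z) of frame above -5 m) and (height (world z) of pot3 below -5 m and height (world z) of frame above -5 m) and (height (world z) of pot4 below -5 m and height (world z) of frame above -5 m) and not (height (world z) of pot5 below -5 m and height (world z) of frame above -5 m) and value of joint mist_dial between 1.4508 and 1.6908 rad) or (not (height (world z) of pot1 below -5 m and height (world z) of frame above -5 m) and (height (world z) of pot2 below -5 m and height (world z) of frame above -5 m) and not (height (world z) of pot3 below -5 m and height (world z) of frame above -5 m) and not (height (world z) of pot4 below -5 m and height (world z) of frame above -5 m) and (height (world z) of pot5 below -5 m and height (world z) of frame above -5 m) and value of joint mist_dial between 1.4508 and 1.6908 rad) or (not (height (world z) of pot1 below -5 m and height (world z) of frame above -5 m) and (height (world z) of pot2 below -5 m and height (world z) of frame above -5 m) and not (height (world z) of pot3 below -5 m and height (world z) of frame above -5 m) and (height (world z) of pot4 below -5 m and height (world z) of frame above -5 m) and not (height (world z) of pot5 below -5 m and height (world z) of frame above -5 m) and value of joint mist_dial between 1.4508 and 1.6908 rad) or (not (height (world z) of pot1 below -5 m and height (world z) of frame above -5 m) and (height (world z) of pot2 below -5 m and height (world z) of frame above -5 m) and (height (world z) of pot3 below -5 m and height (world z) of frame above -5 m) and not (height (world z) of pot4 below -5 m and height (world z) of frame above -5 m) and not (height (world z) of pot5 below -5 m and height (world z) of frame above -5 m) and value of joint mist_dial between 1.4508 and 1.6908 rad) or ((height (world z) of pot1 below -5 m and height (world z) of frame above -5 m) and not (height (world z) of pot2 below -5 m and height (world z) of frame above -5 m) and not (height (world z) of pot3 below -5 m and height (world z) of frame above -5 m) and not (height (world z) of pot4 below -5 m and height (world z) of frame above -5 m) and (height (world z) of pot5 below -5 m and height (world z) of frame above -5 m) and value of joint mist_dial between 1.4508 and 1.6908 rad) or ((height (world z) of pot1 below -5 m and height (world z) of frame above -5 m) and not (height (world z) of pot2 below -5 m and height (world z) of frame above -5 m) and not (height (world z) of pot3 below -5 m and height (world z) of frame above -5 m) and (height (world z) of pot4 below -5 m and height (world z) of frame above -5 m) and not (height (world z) of pot5 below -5 m and height (world z) of frame above -5 m) and value of joint mist_dial between 1.4508 and 1.6908 rad) or ((height (world z) of pot1 below -5 m and height (world z) of frame above -5 m) and not (height (world z) of pot2 below -5 m and height (world z) of frame above -5 m) and (height (world z) of pot3 below -5 m and height (world z) of frame above -5 m) and not (height (world z) of pot4 below -5 m and height (world z) of frame above -5 m) and not (height (world z) of pot5 below -5 m and height (world z) of frame above -5 m) and value of joint mist_dial between 1.4508 and 1.6908 rad) or ((height (world z) of pot1 below -5 m and height (world z) of frame above -5 m) and (height (world z) of pot2 below -5 m and height (world z) of frame above -5 m) and not (height (world z) of pot3 below -5 m and height (world z) of frame above -5 m) and not (height (world z) of pot4 below -5 m and height (world z) of frame above -5 m) and not (height (world z) of pot5 below -5 m and height (world z) of frame above -5 m) and value of joint mist_dial between 1.4508 and 1.6908 rad) or (not (height (world z) of pot1 below -5 m and height (world z) of frame above -5 m) and not (height (world z) of pot2 below -5 m and height (world z) of frame above -5 m) and not (height (world z) of pot3 below -5 m and height (world z) of frame above -5 m) and not (height (world z) of pot4 below -5 m and height (world z) of frame above -5 m) and (height (world z) of pot5 below -5 m and height (world z) of frame above -5 m) and value of joint mist_dial between 1.9744 and 2.2144 rad) or (not (height (world z) of pot1 below -5 m and height (world z) of frame above -5 m) and not (height (world z) of pot2 below -5 m and height (world z) of frame above -5 m) and not (height (world z) of pot3 below -5 m and height (world z) of frame above -5 m) and (height (world z) of pot4 below -5 m and height (world z) of frame above -5 m) and not (height (world z) of pot5 below -5 m and height (world z) of frame above -5 m) and value of joint mist_dial between 1.9744 and 2.2144 rad) or (not (height (world z) of pot1 below -5 m and height (world z) of frame above -5 m) and not (height (world z) of pot2 below -5 m and height (world z) of frame above -5 m) and (height (world z) of pot3 below -5 m and height (world z) of frame above -5 m) and not (height (world z) of pot4 below -5 m and height (world z) of frame above -5 m) and not (height (world z) of pot5 below -5 m and height (world z) of frame above -5 m) and value of joint mist_dial between 1.9744 and 2.2144 rad) or (not (height (world z) of pot1 below -5 m and height (world z) of frame above -5 m) and (height (world z) of pot2 below -5 m and height (world z) of frame above -5 m) and not (height (world z) of pot3 below -5 m and height (world z) of frame above -5 m) and not (height (world z) of pot4 below -5 m and height (world z) of frame above -5 m) and not (height (world z) of pot5 below -5 m and height (world z) of frame above -5 m) and value of joint mist_dial between 1.9744 and 2.2144 rad) or ((height (world z) of pot1 below -5 m and height (world z) of frame above -5 m) and not (height (world z) of pot2 below -5 m and height (world z) of frame above -5 m) and not (height (world z) of pot3 below -5 m and height (world z) of frame above -5 m) and not (height (world z) of pot4 below -5 m and height (world z) of frame above -5 m) and not (height (world z) of pot5 below -5 m and height (world z) of frame above -5 m) and value of joint mist_dial between 1.9744 and 2.2144 rad) or (not (height (world z) of pot1 below -5 m and height (world z) of frame above -5 m) and not (height (world z) of pot2 below -5 m and height (world z) of frame above -5 m) and not (height (world z) of pot3 below -5 m and height (world z) of frame above -5 m) and not (height (world z) of pot4 below -5 m and height (world z) of frame above -5 m) and not (height (world z) of pot5 below -5 m and height (world z) of frame above -5 m) and value of joint mist_dial between 2.498 and 2.738 rad)) and velocity of joint mist_dial between -0.2 and 0.2 rad/s); the robot touches nothing.
It fails at once if the empty pot, the bowl or the brush is moved by more than 40 mm (distance of any of empty_pot, bowl, brush from where it was at the start of the episode above 0.04 m).
It fails at once if a pot is dropped into the frame (low inside it and faster than 1.1 m/s) ((x of pot1 in the frame of frame between -0.06 and 0.06 m and y of pot1 in the frame of frame between -0.125 and 0.125 m and z of pot1 in the frame of frame below 0.06 m and linear speed of pot1 above 1.1 m/s) or (x of pot2 in the frame of frame between -0.06 and 0.06 m and y of pot2 in the frame of frame between -0.125 and 0.125 m and z of pot2 in the frame of frame below 0.06 m and linear speed of pot2 above 1.1 m/s) or (x of pot3 in the frame of frame between -0.06 and 0.06 m and y of pot3 in the frame of frame between -0.125 and 0.125 m and z of pot3 in the frame of frame below 0.06 m and linear speed of pot3 above 1.1 m/s) or (x of pot4 in the frame of frame between -0.06 and 0.06 m and y of pot4 in the frame of frame between -0.125 and 0.125 m and z of pot4 in the frame of frame below 0.06 m and linear speed of pot4 above 1.1 m/s) or (x of pot5 in the frame of frame between -0.06 and 0.06 m and y of pot5 in the frame of frame between -0.125 and 0.125 m and z of pot5 in the frame of frame below 0.06 m and linear speed of pot5 above 1.1 m/s)).
Of pot1, pot2, pot3, pot4, pot5 only 3 to 5 are there at a start; the rules pass over those that are not, and their reading is None.
At some moment in a run one of pot1, pot2, pot3, pot4, pot5 may be knocked a few centimetres aside while the robot is not near it.
It also fails if it takes over 210 s, if anything falls off the work surface, if the arm or the gripper's body presses on something with over 40 N, if the wrist force passes 120 N, or if a joint passes its speed limit or range.

## Robot

A 7-joint arm with a two-finger parallel gripper is mounted at the origin on the work surface. World frame = base frame: x ahead of the robot, y to its left, z up, the work surface at z = 0. Lengths are in m, angles in rad, forces in N, time in s.
With the tool pointing down it reaches from about 0.4 to 0.85 m from the base axis. Payload 10.4 kg.
Tool frame: the origin (TCP) lies midway between the tips of the shut fingers; the grasp point (between the pads) lies 19 mm behind it; z points along the fingers, y is the line along which they close (so a half turn about z gives the same grasp; the last joint's range is limited). The gripper opens to 85 mm and grips with 20 to 120 N. Pads are 22 mm wide; open, the fingers measure 114 mm over their backs; the gripper's body (76 mm by 85 mm) begins 54 mm behind the grasp point. The pads swing forward as they close: fully open they stand 13 mm farther back than shut.
Start: joints at [1.088, 0.332, -0.065, 1.46, 0.022, 1.35, -0.088], TCP at [0.277, -0.56, 0.193] pointing down, gripper open.
Joint ranges: [-2.6, 2.6], [-0.5, 2.12], [-1.47, 1.34], [0.16, 2.42], [-1.27, 4.41], [0.06, 2.06], [-2.6, 2.6]. Speed limits (rad/s): [2.22, 2.22, 2.79, 2.79, 3.14, 3.14, 3.14].

## Interface

Orientations are given as a unit quaternion [x, y, z, w].
In Python, from workcell import get_obs, camera, camera_params, hand_in gives the robot as it stands.
- The arm moves only by the tool carry_out, never from a script. Its argument "commands" is a list that holds one entry, the list of rows, each a list of 6 numbers: the shift along the tool's x, y, z in units of 40 mm (1.0 is 40 mm), then the turn, a rotation vector about the tool's x, y, z in units of 6 degrees (1.0 is 6 degrees). In form: [[[x, y, z, ax, ay, az], ...]]. A call has 1 to 20 rows; each row shifts and turns the commanded pose from where the row before left it, along the tool's axes as they then stand; what a row does not reach is not made up. A row lasts 1/12 s, in which the tool goes at most 41.7 mm and 7.16 degrees, less where a joint would pass 70% of its speed; a pose out of reach is approached as far as the arm can. A call is refused whole if a number of a shift passes 1 or a number of a turn 1, either way. A call with a gripper value outside its range is refused whole. "hand" is the closure, from -1 (fully open) to 1 (shut), set as the call begins (left out, the last holds). The fingers move at their own pace and stop on an object; "force" is the grip in N (left out, the last holds). Time passes only in rows, so rows that do not move let the fingers close. It gives the time, the measured TCP pose, the force, the opening and the grip force at its end, in the units of the state.
- get_obs(): the state, without advancing time (a new reading comes with each control period).
- camera(name): name is "scene" or "top" or "wrist"; returns the picture (384x512x3 uint8, red, green, blue); there is no depth.
- camera_params(name): a dict with "mtx" (3x3 intrinsics, pixels), "R" (3x3) and "t" (3): a world point X has camera coordinates R X + t. Camera axes: x right, y down, z forward; pixel columns grow to the right and rows downward; lengths in m; the calibration is good to about 2 mm. A picture is of the moment at which its call begins: read the wrist's pose just before it. camera_params takes no time and is no camera call; for the wrist camera it gives the pose at the moment of the call.
- hand_in(): hands the job in; it is judged then, once.
The state is a dict: "clock": time; "joint_pos": joint angles; "joint_velocities": joint speeds; "tau": joint torques, N m; "position": TCP position; "ee_rot": TCP orientation; "ft_force": force on the tool from outside, world axes, zero at the start; "torque": the same for the moment, N m; "grip_width": opening from 0.0 (shut) to 1.0 (fully open); "grasp_force": force on a finger pad.
Only numpy, scipy, OpenCV 4.12 (cv2) and the standard library are available. Lean on these libraries where they do the work, as an engineer would, in place of code of your own. Each camera call takes 0.05 s, during which the arm holds its last target. There are 200 camera calls.

## Working session

There is one attempt and no reset: what is moved stays moved. The work goes in short steps, Python scripts to look and compute and a tool call to move; the robot and the scene stay as the last step left them, time stands still between calls to the robot, and variables do not carry over. Pictures are saved under pics/ and viewed, at most 14 in all, crops included, and the job is handed in when it is done.

Besides the shell and the picture viewer there is one more tool, called after "Emit:" as a command line: name --argument value ..., lists and objects as JSON in quotes. carry_out: Moves the arm, as the interface text tells. Its arguments: {"type":"object","properties":{"commands":{"type":"array"},"hand":{"type":"number"},"force":{"type":"number"}},"required":["commands"]}

```bash
mkdir -p pics; cat > h.py <<'E'
import numpy as np, cv2
from workcell import get_obs, camera, camera_params, hand_in
def snap(n,f):
    p=camera_params(n); im=camera(n)[:,:,::-1].copy(); cv2.imwrite(f'pics/{f}.png',im); np.savez(f'pics/{f}.npz',**{k:np.array(p[k]) for k in('mtx','R','t')}); return im,p
def ray(p,uv,z):
    K,R,t=[np.array(p[k]) for k in('mtx','R','t')]; c=-R.T@t
    d=R.T@np.linalg.inv(K)@np.array([uv[0],uv[1],1.]); return c+d*(z-c[2])/d[2]
def proj(p,X):
    K,R,t=[np.array(p[k]) for k in('mtx','R','t')]; x=K@(R@np.array(X)+t); return x[:2]/x[2]
E
python3 - <<'E'
from h import *
a,_=snap('top','top0'); b,_=snap('scene','scene0')
cv2.imwrite('pics/t0.png',cv2.resize(a,(800,600)));cv2.imwrite('pics/s0.png',cv2.resize(b,(800,600)))
for n in('top','scene','wrist'):
    p=camera_params(n); R=np.array(p['R']);print(n,-R.T@p['t'],R[2],p['mtx'])
print(get_obs())
E
```

```text
top [0.28532255 0.01279782 1.39710747] [ 0.2027758  -0.00386048 -0.97921758] [[489.21301618   0.         260.14827794]
 [  0.         489.21301618 192.96919884]
 [  0.           0.           1.        ]]
scene [ 0.79951034 -0.50661047  0.85439165] [-0.2543369   0.56098896 -0.78778431] [[380.79855186   0.         253.41791266]
 [  0.         380.79855186 184.11594863]
 [  0.           0.           1.        ]]
wrist [ 0.34969847 -0.52371657  0.37341295] [-0.28548162 -0.14082334 -0.94798156] [[268.50265371   0.         250.52546525]
 [  0.         268.50265371 188.41623772]
 [  0.           0.           1.        ]]
{'clock': 0.1, 'joint_pos': array([ 1.088426  ,  0.33284002, -0.06469062,  1.46083968,  0.02157546,
        1.34989169, -0.08847944]), 'joint_velocities': array([ 0.00188942, -0.00225665, -0.00264153, -0.0020434 , -0.00086448,
       -0.00096191,  0.00110812]), 'tau': array([ 8.03211915e-04, -6.26743698e+01,  4.87862946e-02, -3.92434859e+01,
        1.63010100e-02,  6.92994843e-03,  2.57142932e-05]), 'position': array([ 0.27717092, -0.55975991,  0.19228434]), 'ee_rot': array([ 9.73689502e-01,  2.27877907e-01, -1.63607842e-04, -6.21134238e-04]), 'ft_force': array([-1.14095248, -1.1752813 , -0.31895494]), 'torque': array([ 0.0177582 , -0.02204308, -0.00611339]), 'grasp_force': 0.0, 'grip_width': 1.001076711803569}
```

View pics/t0.png

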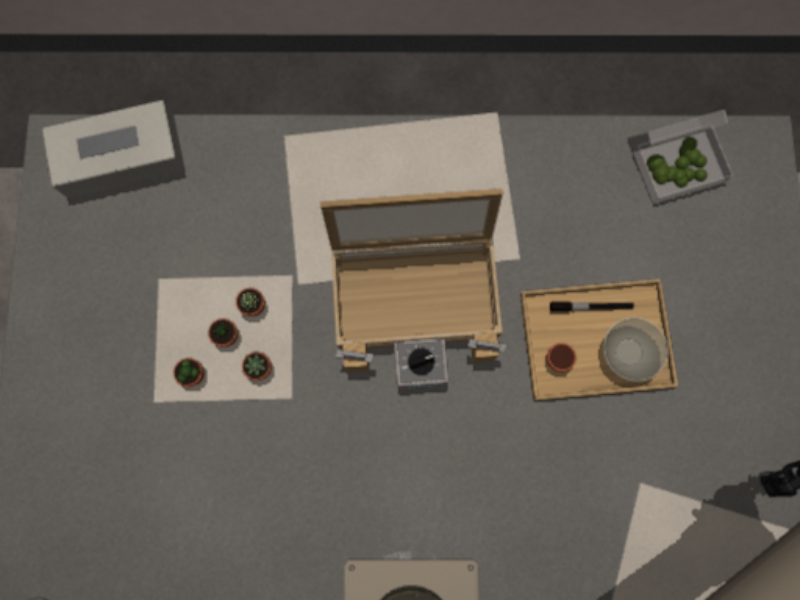

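View pics/s0.png

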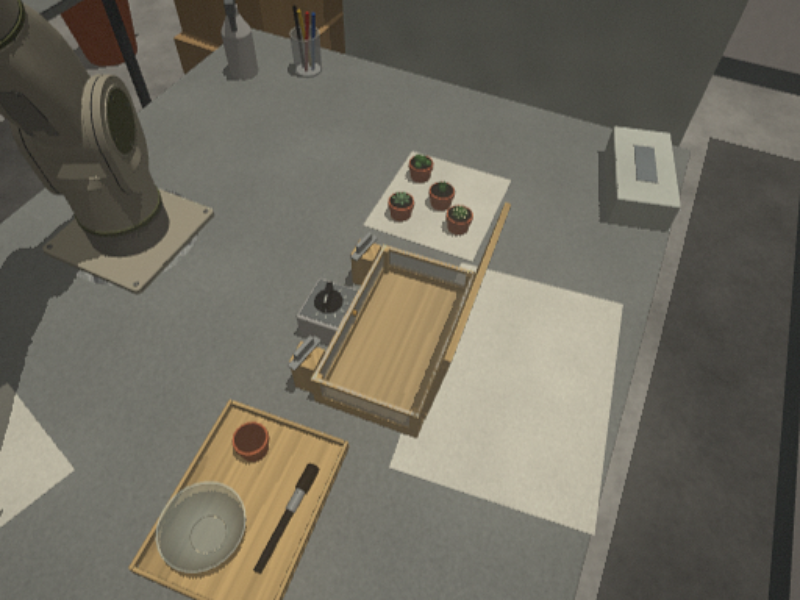

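The pictures show four planted pots on the left paper, at top-view 800x600 pixels (250,303), (223,334), (188,373) and (257,367). The frame is centred near (418,295), with the dial at (421,361), buttons at (355,356) and (486,346), and the lid leaning back.

```bash
cat > pots.py <<'E'
from h import *
def pots(im,p,z=0.038):
    hsv=cv2.cvtColor(im,cv2.COLOR_BGR2HSV)
    m=(((hsv[...,0]<12)|(hsv[...,0]>172))&(hsv[...,1]>90)&(hsv[...,2]>40)).astype(np.uint8)
    m=cv2.morphologyEx(m,cv2.MORPH_CLOSE,np.ones((3,3)))
    cs,_=cv2.findContours(m,cv2.RETR_EXTERNAL,cv2.CHAIN_APPROX_NONE)
    out=[]
    for c in cs:
        (u,v),r=cv2.minEnclosingCircle(c)
        if r<6: continue
        out.append((round(u,1),round(v,1),round(r,1),ray(p,(u,v),z).round(4)[:2]))
    return out
E
python3 - <<'E'
from pots import *
for f in('top0','scene0'):
    im=cv2.imread(f'pics/{f}.png');p=np.load(f'pics/{f}.npz')
    for o in pots(im,p,.03):print(f,o)
p=np.load('pics/top0.npz');im=cv2.imread('pics/top0.png')
c=im[110:260,190:340];cv2.imwrite('pics/tc.png',cv2.resize(c,(600,600),interpolation=cv2.INTER_CUBIC))
p=np.load('pics/scene0.npz');im=cv2.imread('pics/scene0.png')
c=im[120:280,170:340];cv2.imwrite('pics/sc.png',cv2.resize(c,(638,600),interpolation=cv2.INTER_CUBIC))
E
```

```text
top0 (120.4, 238.0, 9.6, array([0.4395, 0.3983]))
top0 (163.8, 234.0, 9.3, array([0.4507, 0.2773]))
top0 (358.8, 228.8, 9.4, array([ 0.4657, -0.2702]))
top0 (142.2, 212.9, 9.3, array([0.5107, 0.3408]))
top0 (159.6, 193.3, 9.3, array([0.5672, 0.2939]))
scene0 (160.6, 282.0, 12.3, array([ 0.4644, -0.2683]))
scene0 (256.2, 131.4, 9.0, array([0.4527, 0.2703]))
scene0 (287.5, 132.5, 18.2, array([0.5413, 0.3087]))
scene0 (269.0, 107.3, 8.8, array([0.4427, 0.3905]))
scene0 (196.0, 15.5, 8.6, array([-0.0666,  0.7848]))
scene0 (80.0, 17.0, 18.0, array([-0.4871,  0.559 ]))
scene0 (59.0, 24.0, 25.0, array([-0.5251,  0.4786]))
```

View pics/tc.png

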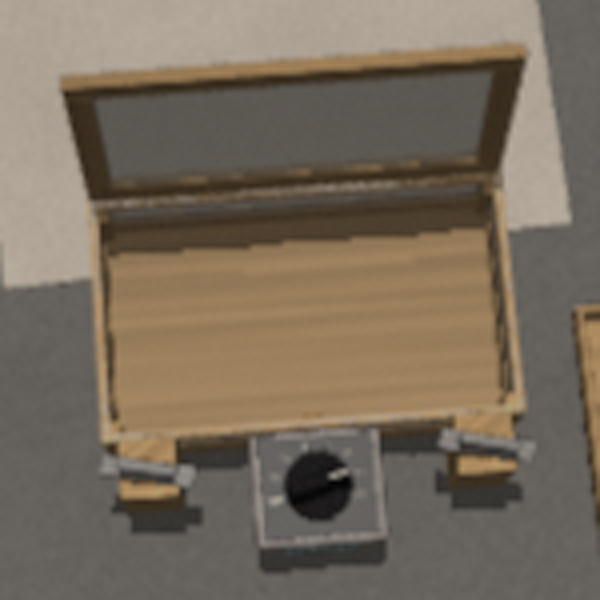

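View pics/sc.png

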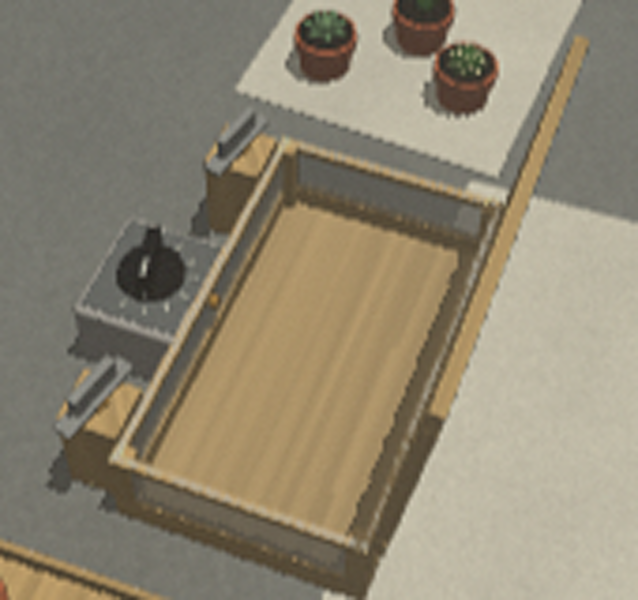

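The crops show the frame's outer top corners at top-crop pixels (102,442), (522,410), (92,205) and (500,180). The dial is at (320,485) with its pointer up-right, at click six, and the thick off mark is at (278,500). Four pots means click four.

```bash
python3 - <<'E'
from h import *
p=np.load('pics/top0.npz');s=np.load('pics/scene0.npz')
T=lambda u,v:(190+u/4,110+v/4)
S=lambda u,v:(170+u*170/638,120+v*160/600)
for n,a,z in[('FL',T(102,442),.07),('FR',T(522,410),.07),('BL',T(92,205),.07),('BR',T(503,180),.07),('unit ctr',T(316,488),.06),('dial',T(319,485),.067),('bL',T(148,469),.095),('bR',T(487,444),.095)]:
    print(n,ray(p,a,z).round(4))
print('scene')
for n,a,z in[('FL',S(285,137),.07),('FR',S(113,462),.07),('BR',S(366,548),.07),('BL',S(505,195),.07),('dial',S(150,272),.067),('bL',S(238,135),.1),('bR',S(93,388),.1)]:
    print(n,ray(s,a,z).round(4))
E
```

```text
FL [0.4831 0.1298 0.07  ]
FR [ 0.5054 -0.1583  0.07  ]
BL [0.651  0.1399 0.07  ]
BR [ 0.6695 -0.1491  0.07  ]
unit ctr [ 0.4528 -0.0168  0.06  ]
dial [ 0.454  -0.0187  0.067 ]
bL [0.4611 0.0965 0.095 ]
bR [ 0.4781 -0.131   0.095 ]
scene
FL [0.4861 0.1305 0.07  ]
FR [ 0.5095 -0.16    0.07  ]
BR [ 0.6745 -0.1448  0.07  ]
BL [0.6522 0.1495 0.07  ]
dial [ 0.4565 -0.0198  0.067 ]
bL [0.4672 0.0932 0.1   ]
bR [ 0.4832 -0.1338  0.1   ]
```

Emit:
carry_out --commands '[[[0,0,-0.225,0,0,-0.945],[0,0,-0.225,0,0,-0.945],[0,0,-0.225,0,0,-0.945],[0,0,-0.225,0,0,-0.945],[0,0,-0.225,0,0,-0.945],[0,0,-0.225,0,0,-0.945],[0,0,-0.225,0,0,-0.945],[0,0,-0.225,0,0,-0.945],[0,0,-0.225,0,0,-0.945],[0,0,-0.225,0,0,-0.945],[0,0,-0.225,0,0,-0.945],[0,0,-0.225,0,0,-0.945],[0.8,0.28,0,0,0,0],[0.8,0.28,0,0,0,0],[0.8,0.28,0,0,0,0],[0.8,0.28,0,0,0,0],[0.8,0.28,0,0,0,0],[0.8,0.28,0,0,0,0],[0.8,0.28,0,0,0,0],[0.8,0.28,0,0,0,0]]]' --hand -1

```text
clock: 1.77
position: [0.3471, -0.2963, 0.3007]
ee_rot: [0.68, 0.734, -0.0, -0.0]
ft_force: [0.5, 0.1, 0.4]
grip_width: 1.001
grasp_force: 0.0
```

Emit:
carry_out --commands '[[[0.8,0.28,0,0,0,0],[0.8,0.28,0,0,0,0],[0.8,0.28,0,0,0,0],[0.8,0.28,0,0,0,0],[0.8,0.28,0,0,0,0],[0.8,0.28,0,0,0,0],[0.8,0.28,0,0,0,0],[0.8,0.28,0,0,0,0],[0.8,0.28,0,0,0,0],[0.8,0.28,0,0,0,0],[0.8,0.28,0,0,0,0],[0.8,0.28,0,0,0,0],[0.8,0.28,0,0,0,0],[0.8,0.28,0,0,0,0],[0.8,0.28,0,0,0,0],[0.8,0.28,0,0,0,0],[0.8,0.28,0,0,0,0],[0,0,0,0,0,0]]]'

```text
clock: 3.27
position: [0.4936, 0.2659, 0.2994]
ee_rot: [0.676, 0.737, -0.0, -0.003]
ft_force: [-1.1, 0.1, 1.0]
grip_width: 1.003
grasp_force: 0.0
```

```bash
cat > plan.py <<'E'
from scipy.spatial.transform import Rotation as Ro
from h import *
O=np.array([.5795,-.0085]);YAW=.077
ex=np.array([np.cos(YAW),np.sin(YAW)]);ey=np.array([-np.sin(YAW),np.cos(YAW)])
def F(x,y):return O+x*ex+y*ey
def need(t,o=None):
    "units of tool shift left to world point t, and az units left to tool x = frame y"
    o=o or get_obs(); R=Ro.from_quat(o['ee_rot']).as_matrix()
    d=R.T@(np.array(t)-o['position'])/.04
    az=np.degrees(np.arctan2(R[1,0],R[0,0])); return d.round(2),round(az,2),o['position'].round(4)
E
python3 - <<'E'
from pots import *; from plan import *
w,p=snap('wrist','w1');a,q=snap('top','t1')
for o in pots(w,p,.0315):print('w',o)
for o in pots(a,q,.03):print('t',o)
E
```

```text
w (224.9, 141.5, 16.0, array([0.448 , 0.2762]))
w (296.2, 137.9, 16.1, array([0.5656, 0.2922]))
w (264.8, 105.0, 16.8, array([0.5084, 0.3397]))
w (221.5, 61.3, 18.9, array([0.4363, 0.3974]))
t (120.3, 238.1, 9.5, array([0.4391, 0.3986]))
t (358.8, 228.8, 9.4, array([ 0.4657, -0.2702]))
```

View pics/w1.png

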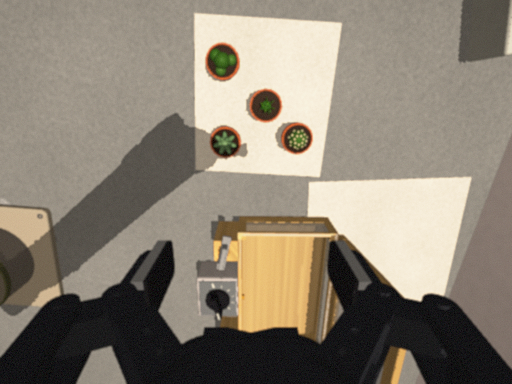

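Emit:
carry_out --commands '[[[0.18,-0.55,0,0,0,0],[0.18,-0.55,0,0,0,0],[0,0,0.6,0,0,0],[0,0,0.6,0,0,0],[0,0,0.6,0,0,0],[0,0,0.6,0,0,0],[0,0,0.6,0,0,0],[0,0,0.6,0,0,0],[0,0,0.6,0,0,0],[0,0,0.6,0,0,0],[0,0,0.6,0,0,0],[0,0,0.6,0,0,0],[0,0,0.5,0,0,0],[0,0,0.4,0,0,0],[0,0,0.3,0,0,0],[0,0,0,0,0,0],[0,0,0,0,0,0]]]'

```text
clock: 4.78
position: [0.4507, 0.2691, 0.0132]
ee_rot: [0.68, 0.733, -0.0, 0.0]
ft_force: [-0.1, 0.5, -0.1]
grip_width: 1.003
grasp_force: 0.0
```

Emit:
carry_out --commands '[[[0,0,0,0,0,0],[0,0,0,0,0,0],[0,0,0,0,0,0],[0,0,0,0,0,0],[0,0,0,0,0,0],[0,0,0,0,0,0],[0,0,0,0,0,0],[0,0,0,0,0,0]]]' --hand 1 --force 30

```text
clock: 5.45
position: [0.4505, 0.2701, 0.0131]
ee_rot: [0.68, 0.734, 0.0, 0.0]
ft_force: [-0.9, -1.4, 2.8]
grip_width: -0.001
grasp_force: 1.0
```

```bash
python3 - <<'E'
from pots import *
w,p=snap('wrist','w2');a,q=snap('top','t2');s,r=snap('scene','s2')
for o in pots(w,p,.0315):print('w',o)
for o in pots(a,q,.03):print('t',o)
c=s[80:200,200:360];cv2.imwrite('pics/v2.png',np.hstack([cv2.resize(c,(400,300)),cv2.resize(w,(400,300))]))
E
```

```text
w (249.0, 216.5, 40.7, array([0.4479, 0.2773]))
w (428.0, 198.9, 50.4, array([0.5627, 0.2985]))
w (362.0, 126.5, 48.6, array([0.5105, 0.3407]))
w (246.0, 7.8, 51.6, array([0.4375, 0.3959]))
t (120.3, 238.1, 9.5, array([0.4391, 0.3986]))
t (358.8, 228.8, 9.4, array([ 0.4657, -0.2702]))
t (159.6, 193.3, 9.3, array([0.5672, 0.2939]))
```

View pics/v2.png

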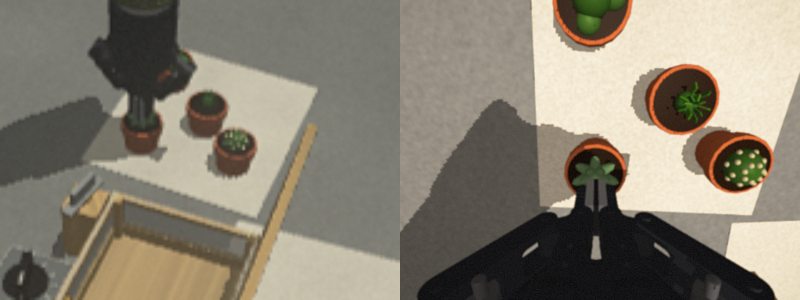

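The fingers are shut in front of the rosette pot at about (598,200) in the wrist half, and the pot still stands at (598,170). I'll check where the TCP should project.

```bash
python3 - <<'E'
from h import *
o=get_obs();P=o['position'];print(P,o['grip_width'],o['ft_force'])
for n,f in(('wrist','w2'),('scene','s2')):
    p=np.load(f'pics/{f}.npz')
    for d in(0,.019,.05): print(n,d,proj(p,P+[0,0,d]).round(1))
w=cv2.imread('pics/w2.png');s=cv2.imread('pics/s2.png')
cv2.imwrite('pics/v3.png',np.hstack([cv2.resize(w[180:300,170:330],(400,300),interpolation=2),cv2.resize(s[80:155,220:320],(400,300),interpolation=2)]))
E
```

```text
[0.45050463 0.27003578 0.0131108 ] -0.0005030683515553901 [-1.32196136 -0.79170633  1.5217088 ]
wrist 0 [251.9 215.3]
wrist 0.019 [252.1 227. ]
wrist 0.05 [252.4 252.2]
scene 0 [255.4 135.2]
scene 0.019 [255.5 130.8]
scene 0.05 [255.7 123.3]
```

View pics/v3.png

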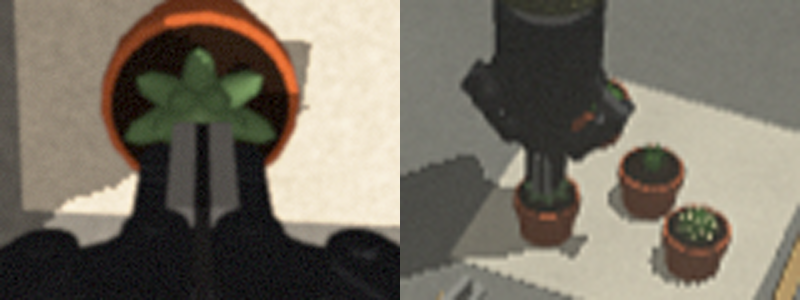

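The shut fingers overlap the rosette and their tips are hidden, so I'll lift and look for the true tip position.

Emit:
carry_out --commands '[[[0,0,-0.5,0,0,0],[0,0,-0.5,0,0,0],[0,0,-0.5,0,0,0],[0,0,-0.5,0,0,0],[-0.6,0,0,0,0,0],[-0.6,0,0,0,0,0],[0,0,0,0,0,0]]]'

```text
clock: 6.18
position: [0.4552, 0.2175, 0.0926]
ee_rot: [0.681, 0.732, -0.001, 0.001]
ft_force: [-0.3, -0.6, -0.4]
grip_width: 0.002
grasp_force: 0.0
```

```bash
python3 - <<'E'
from h import *
from pots import pots
o=get_obs();P=o['position'];print(P,o['grip_width'],o['ft_force'])
w,p=snap('wrist','w4');s,q=snap('scene','s4')
for n,p in(('wrist',p),('scene',q)):
    for d in(0,.019,.05): print(n,d,proj(p,P+[0,0,d]).round(1))
for r in pots(w,camera_params('wrist'),.0315):print(r)
cv2.imwrite('pics/v4.png',np.hstack([cv2.resize(w[180:300,170:330],(400,300),interpolation=2),cv2.resize(s[80:155,220:320],(400,300),interpolation=2)]))
E
```

```text
[0.45519453 0.21745249 0.09263493] 0.0015148095996032078 [-0.34393737 -0.61241815 -0.37293683]
wrist 0 [251.8 215.3]
wrist 0.019 [252.  227.1]
wrist 0.05 [252.3 252.5]
scene 0 [249.6 127.5]
scene 0.019 [249.6 122.6]
scene 0.05 [249.7 114.3]
(248.3, 124.8, 30.5, array([0.4472, 0.2801]))
(383.3, 113.4, 35.0, array([0.5638, 0.2984]))
(329.1, 48.6, 37.3, array([0.5082, 0.3452]))
(246.5, 0.0, 9.5, array([0.4391, 0.3737]))
```

View pics/v4.png

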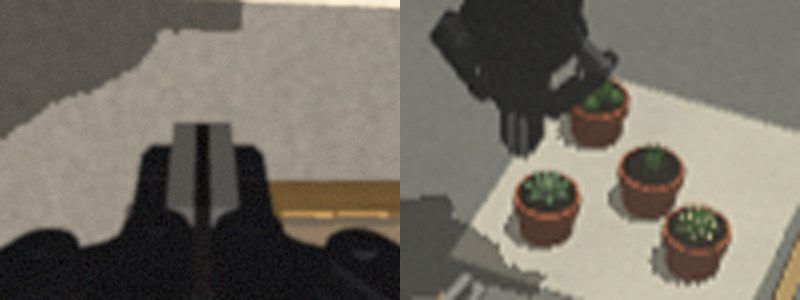

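```bash
python3 - <<'E'
from h import *
from scipy.spatial.transform import Rotation as Ro
o=get_obs();P=o['position'];R=Ro.from_quat(o['ee_rot']).as_matrix()
M=[]
for f in('w4','s4'):
    p=np.load(f'pics/{f}.npz');M.append(p['mtx']@np.c_[p['R'],p['t']])
for a in((251,230),(250.5,228)):
  for b in((250.5,118.8),(251,121)):
    X=cv2.triangulatePoints(M[0],M[1],np.array(a,float),np.array(b,float))[:,0];X=X[:3]/X[3]
    print(X.round(4),(R.T@(X-P)).round(4))
E
```

```text
[0.4554 0.2215 0.1228] [ 0.0004  0.001  -0.0299]
[0.4571 0.2193 0.1173] [-0.002   0.0026 -0.0244]
[0.4549 0.2224 0.1219] [ 0.0013  0.0006 -0.029 ]
[0.4567 0.2202 0.1164] [-0.001   0.0022 -0.0235]
```

Emit:
carry_out --commands '[[[-0.5,0,0,0,0,0],[0,0,0.4,0,0,0],[0,0,0.4,0,0,0],[0,0,0.3,0,0,0],[0,0,0.3,0,0,0],[0,0,0,0,0,0]]]'

```text
clock: 6.78
position: [0.4541, 0.2024, 0.0348]
ee_rot: [0.679, 0.734, -0.001, -0.001]
ft_force: [-0.2, -0.5, -0.5]
grip_width: 0.003
grasp_force: 0.0
```

Emit:
carry_out --commands '[[[0,0,0.2,0,0,0],[0,0,0.2,0,0,0],[0,0,0.2,0,0,0],[0,0,0.1,0,0,0],[0,0,0.1,0,0,0],[0,0,0.05,0,0,0],[0,0,0,0,0,0]]]'

```text
clock: 7.37
position: [0.4555, 0.2021, 0.0027]
ee_rot: [0.68, 0.734, -0.0, -0.0]
ft_force: [-0.1, -0.5, 0.0]
grip_width: -0.001
grasp_force: 0.0
```

Emit:
carry_out --commands '[[[0,0,0.1,0,0,0],[0,0,0.1,0,0,0],[0,0,0.1,0,0,0],[0,0,0,0,0,0]]]'

```text
clock: 7.7
position: [0.4552, 0.2018, -0.0098]
ee_rot: [0.68, 0.734, -0.0, -0.0]
ft_force: [-0.1, -0.4, -0.7]
grip_width: -0.0
grasp_force: 0.0
```

Emit:
carry_out --commands '[[[0,0,0.1,0,0,0],[0,0,0.1,0,0,0],[0,0,0,0,0,0]]]'

```text
clock: 7.95
position: [0.4552, 0.2019, -0.0178]
ee_rot: [0.68, 0.734, -0.0, -0.0]
ft_force: [-0.1, -0.3, -0.7]
grip_width: -0.0
grasp_force: 0.0
```

Emit:
carry_out --commands '[[[0,0,0.06,0,0,0],[0,0,0.06,0,0,0],[0,0,0,0,0,0]]]'

```text
clock: 8.2
position: [0.4555, 0.202, -0.0222]
ee_rot: [0.68, 0.734, -0.0, -0.0]
ft_force: [0.2, 0.2, 1.1]
grip_width: 0.002
grasp_force: 0.0
```

Emit:
carry_out --commands '[[[0,0,0.04,0,0,0],[0,0,0.04,0,0,0],[0,0,0,0,0,0]]]'

```text
clock: 8.45
position: [0.4555, 0.2021, -0.0253]
ee_rot: [0.68, 0.734, -0.0, -0.0]
ft_force: [-0.8, -0.3, 0.5]
grip_width: -0.0
grasp_force: 0.0
```

Emit:
carry_out --commands '[[[0,0,0.03,0,0,0],[0,0,0.03,0,0,0],[0,0,0,0,0,0]]]'

```text
clock: 8.7
position: [0.4556, 0.2021, -0.0276]
ee_rot: [0.68, 0.734, -0.0, 0.0]
ft_force: [0.6, -0.2, 0.9]
grip_width: -0.001
grasp_force: 0.0
```

Emit:
carry_out --commands '[[[0,0,0.03,0,0,0],[0,0,0.03,0,0,0],[0,0,0,0,0,0]]]'

```text
clock: 8.95
position: [0.4555, 0.2021, -0.03]
ee_rot: [0.68, 0.734, -0.0, -0.0]
ft_force: [-0.6, 0.4, -0.2]
grip_width: 0.002
grasp_force: 0.0
```

Emit:
carry_out --commands '[[[0,0,0.03,0,0,0],[0,0,0.03,0,0,0],[0,0,0,0,0,0]]]'

```text
clock: 9.2
position: [0.4555, 0.2021, -0.0324]
ee_rot: [0.68, 0.734, -0.0, -0.0]
ft_force: [0.0, -0.3, 1.1]
grip_width: 0.003
grasp_force: 0.0
```

Emit:
carry_out --commands '[[[0,0,0.03,0,0,0],[0,0,0.03,0,0,0],[0,0,0,0,0,0]]]'

```text
clock: 9.45
position: [0.4555, 0.2021, -0.0348]
ee_rot: [0.68, 0.734, -0.0, -0.0]
ft_force: [-0.5, -0.3, 0.2]
grip_width: 0.002
grasp_force: 0.0
```

```bash
python3 - <<'E'
from h import *
o=get_obs();p=camera_params('wrist');R=np.array(p['R']);print(o['position'],o['ft_force'],-R.T@p['t'],o['tau'].round(1))
w,p=snap('wrist','w5');s,q=snap('scene','s5')
cv2.imwrite('pics/v5.png',np.hstack([cv2.resize(w[180:300,170:330],(400,300),interpolation=2),cv2.resize(s[80:155,210:310],(400,300),interpolation=2)]))
E
```

```text
[ 0.45549544  0.2020976  -0.03484251] [-0.5239257  -0.32408466  0.18699499] [0.44826021 0.28367222 0.14626799] [ -0.1 -48.  -13.5 -28.1   0.1  -0.1  -0. ]
```

View pics/v5.png

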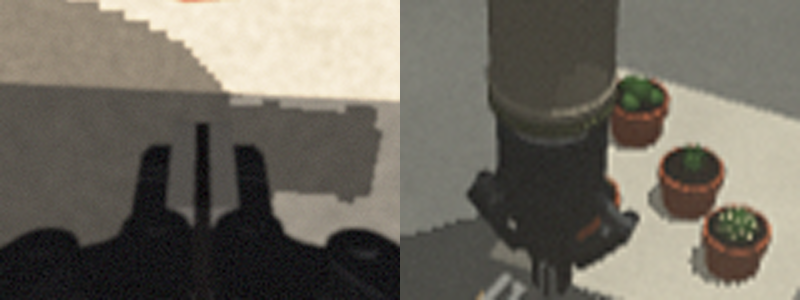

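The fingers are close above the table, with their shadow nearly joined to the tips at scene-crop (550,296). There is no contact yet at a reported -35 mm.

```bash
python3 - <<'E'
from h import *
q=np.load('pics/s5.npz')
for z in(-.035,-.01,0,.005,.01): print(z,proj(q,[.4555,.2021,z]).round(1))
E
```

```text
-0.035 [247.3 160.7]
-0.01 [247.3 155.2]
0 [247.3 153. ]
0.005 [247.3 151.9]
0.01 [247.3 150.8]
```

Emit:
carry_out --commands '[[[0,0,0.03,0,0,0],[0,0,0.03,0,0,0],[0,0,0,0,0,0]]]'

```text
clock: 9.8
position: [0.4555, 0.202, -0.0372]
ee_rot: [0.68, 0.734, -0.0, -0.0]
ft_force: [0.0, 0.6, -0.4]
grip_width: 0.002
grasp_force: 0.0
```

Emit:
carry_out --commands '[[[0,0,0.03,0,0,0],[0,0,0.03,0,0,0],[0,0,0,0,0,0]]]'

```text
clock: 10.05
position: [0.4558, 0.2022, -0.0382]
ee_rot: [0.68, 0.734, -0.0, 0.001]
ft_force: [-7.9, -4.3, 21.9]
grip_width: -0.001
grasp_force: 11.0
```

Touchdown came at a reported z of -0.038, so the real tips sit about 37 mm above the reported TCP. All moves now use this offset.

Emit:
carry_out --commands '[[[0,0,-0.5,0,0,0],[0,0,-0.7,0,0,0],[0,0,-0.7,0,0,0],[0,0,-0.7,0,0,0],[0,0,-0.2,0,0,0],[0.5,0,0,0,0,0],[0.5,0,0,0,0,0],[0.5,0,0,0,0,0],[0.4,-0.06,0,0,0,0],[0,0,0,0,0,0],[0,0,0,0,0,0]]]' --hand -1

```text
clock: 10.97
position: [0.4468, 0.2784, 0.0722]
ee_rot: [0.679, 0.734, -0.0, -0.0]
ft_force: [0.2, 0.0, -0.4]
grip_width: 1.0
grasp_force: 0.0
```

```bash
python3 - <<'E'
from plan import *; from pots import pots
w,p=snap('wrist','w6')
for r in pots(w,p,.0315):print(r)
print(need([.448,.278,-.026]))
E
```

```text
(253.0, 197.8, 30.1, array([0.4482, 0.2769]))
(387.1, 187.3, 35.0, array([0.5638, 0.2958]))
(334.7, 130.3, 34.4, array([0.5097, 0.3404]))
(252.5, 42.0, 40.4, array([0.4379, 0.399 ]))
(array([0.02, 0.02, 2.45]), np.float64(94.41), array([0.4473, 0.2774, 0.0722]))
```

Emit:
carry_out --commands '[[[0,0,0.5,0,0,0],[0,0,0.5,0,0,0],[0,0,0.5,0,0,0],[0,0,0.45,0,0,0],[0,0,0.3,0,0,0],[0,0,0.2,0,0,0],[0,0,0,0,0,0]]]'

```text
clock: 11.6
position: [0.447, 0.2766, -0.0267]
ee_rot: [0.68, 0.733, -0.001, -0.0]
ft_force: [-0.7, 0.5, -0.5]
grip_width: 1.003
grasp_force: 0.0
```

Emit:
carry_out --commands '[[[0,0,0,0,0,0],[0,0,0,0,0,0],[0,0,0,0,0,0],[0,0,0,0,0,0],[0,0,0,0,0,0],[0,0,0,0,0,0],[0,0,0,0,0,0],[0,0,0,0,0,0]]]' --hand 1 --force 30

```text
clock: 12.27
position: [0.4482, 0.2781, -0.0242]
ee_rot: [0.68, 0.734, 0.001, 0.001]
ft_force: [-1.1, -1.6, 6.1]
grip_width: 0.598
grasp_force: 30.2
```

Emit:
carry_out --commands '[[[0,0,-0.3,0,0,0],[0,0,-0.6,0,0,0],[0,0,-0.6,0,0,0],[0,0,-0.6,0,0,0],[0,0,-0.6,0,0,0],[0,0,-0.6,0,0,0],[-0.4,0.12,0,0,0,0],[-0.8,0.22,0,0,0,0],[-0.8,0.22,0,0,0,0],[-0.8,0.22,0,0,0,0],[-0.8,0.22,0,0,0,0],[-0.8,0.22,0,0,0,0],[-0.8,0.22,0,0,0,0],[-0.8,0.22,0,0,0,0],[-0.8,0.22,0,0,0,0],[-0.8,0.22,0,0,0,0],[-0.8,0.22,0,0,0,0],[-0.8,0.22,0,0,0,0],[-0.7,0.2,0,0,0,0],[0,0,0,0,0,0]]]'

```text
clock: 13.93
position: [0.5879, -0.1163, 0.1071]
ee_rot: [0.683, 0.731, -0.001, 0.001]
ft_force: [-0.9, -0.7, -1.7]
grip_width: 0.594
grasp_force: 31.9
```

```bash
python3 - <<'E'
from plan import *
o=get_obs();print(need([*F(0,-.1),-.0135]),o['grip_width'],o['ft_force'])
a,q=snap('top','t7');w,p=snap('wrist','w7')
cv2.imwrite('pics/v7.png',np.hstack([cv2.resize(a[130:250,180:340],(400,300),interpolation=2),cv2.resize(w,(400,300))]))
E
```

```text
(array([ 0.21, -0.01,  3.01]), np.float64(93.91), array([ 0.5879, -0.1163,  0.1071])) 0.5939304253804759 [-0.90002184 -0.74197972 -1.67963687]
```

View pics/v7.png

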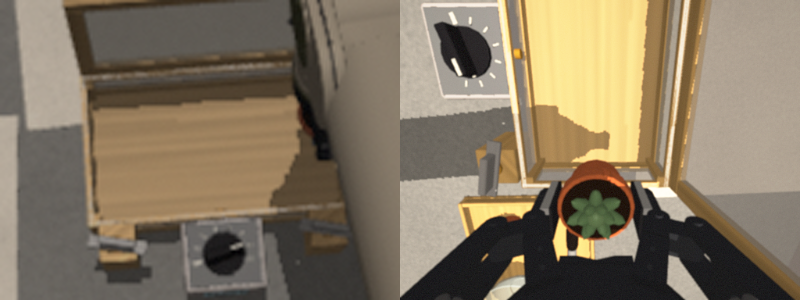

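The pot is held upright over the right end of the frame; the rosette is at wrist-half (597,205), the nozzle at (517,53) and the dial at (467,52).

Emit:
carry_out --commands '[[[0.21,0,0,0,0,0],[0,0,0.3,0,0,0],[0,0,0.5,0,0,0],[0,0,0.5,0,0,0],[0,0,0.5,0,0,0],[0,0,0.5,0,0,0],[0,0,0.3,0,0,0],[0,0,0.2,0,0,0],[0,0,0.15,0,0,0],[0,0,0.06,0,0,0],[0,0,0,0,0,0],[0,0,0,0,0,0]]]'

```text
clock: 15.03
position: [0.5869, -0.1003, -0.013]
ee_rot: [0.68, 0.734, 0.0, 0.0]
ft_force: [1.0, -0.4, -1.3]
grip_width: 0.594
grasp_force: 31.9
```

Emit:
carry_out --commands '[[[-0.18,0,0,0,0,0],[0,0,0.04,0,0,0],[0,0,0.04,0,0,0],[0,0,0,0,0,0]]]'

```text
clock: 15.37
position: [0.5874, -0.1088, -0.0161]
ee_rot: [0.68, 0.733, -0.0, 0.001]
ft_force: [-0.8, -3.3, 5.3]
grip_width: 0.596
grasp_force: 32.4
```

Emit:
carry_out --commands '[[[0,0,0,0,0,0],[0,0,0,0,0,0],[0,0,0,0,0,0],[0,0,0,0,0,0],[0,0,0,0,0,0],[0,0,-0.2,0,0,0],[0,0,-0.4,0,0,0],[0,0,-0.6,0,0,0],[0,0,-0.6,0,0,0],[0,0,-0.6,0,0,0],[0,0,-0.6,0,0,0],[0,0,0,0,0,0]]]' --hand -1

```text
clock: 16.37
position: [0.5895, -0.1072, 0.1085]
ee_rot: [0.679, 0.734, 0.002, 0.003]
ft_force: [0.6, -0.0, 0.3]
grip_width: 1.001
grasp_force: 0.0
```

```bash
python3 - <<'E'
from plan import *; from pots import pots
o=get_obs();print(need([*F(0,-.1),-.0135]))
w,p=snap('wrist','w8');t,q=snap('top','t8')
for r in pots(w,p,.0395):print(r,ex@(r[3]-O),ey@(r[3]-O))
for r in pots(t,q,.03):print('t',r)
E
```

```text
(array([-0.01, -0.08,  3.05]), np.float64(94.4), array([ 0.5895, -0.1072,  0.1085]))
(247.6, 188.9, 26.9, array([ 0.5864, -0.1105])) -0.0009666861849396345 -0.102228545513569
t (120.4, 238.0, 9.6, array([0.4395, 0.3983]))
t (142.2, 212.9, 9.3, array([0.5107, 0.3408]))
t (159.6, 193.3, 9.3, array([0.5672, 0.2939]))
t (299.0, 186.0, 8.5, array([ 0.5889, -0.1038]))
```

Emit:
carry_out --commands '[[[0.4,-0.04,0,0,0,0],[0.8,-0.08,0,0,0,0],[0.8,-0.08,0,0,0,0],[0.8,-0.08,0,0,0,0],[0.8,-0.08,0,0,0,0],[0.8,-0.08,0,0,0,0],[0.8,-0.08,0,0,0,0],[0.8,-0.08,0,0,0,0],[0.8,-0.08,0,0,0,0],[0.8,-0.08,0,0,0,0],[0.8,-0.08,0,0,0,0],[0.8,-0.08,0,0,0,0],[0.8,-0.08,0,0,0,0],[0.8,-0.08,0,0,0,0],[0.5,-0.06,0,0,0,0],[0,0,0,0,0,0],[0,0,0,0,0,0]]]'

```text
clock: 17.88
position: [0.5048, 0.3412, 0.102]
ee_rot: [0.678, 0.735, -0.001, -0.001]
ft_force: [0.3, -0.2, 0.2]
grip_width: 1.002
grasp_force: 0.0
```

```bash
python3 - <<'E'
from plan import *; from pots import pots
w,p=snap('wrist','w9')
for r in pots(w,p,.0315):print(r)
print(need([.509,.340,-.022]))
E
```

```text
(307.0, 231.3, 27.8, array([0.5666, 0.2959]))
(255.8, 187.3, 26.6, array([0.5091, 0.3399]))
(181.7, 121.7, 30.4, array([0.4363, 0.3973]))
(array([0.01, 0.08, 3.1 ]), np.float64(94.45), array([0.5059, 0.3396, 0.102 ]))
```

Emit:
carry_out --commands '[[[0.01,0.08,0.3,0,0,0],[0,0,0.6,0,0,0],[0,0,0.6,0,0,0],[0,0,0.6,0,0,0],[0,0,0.5,0,0,0],[0,0,0.3,0,0,0],[0,0,0.2,0,0,0],[0,0,0,0,0,0]]]'

```text
clock: 18.6
position: [0.5096, 0.339, -0.0228]
ee_rot: [0.68, 0.733, -0.001, -0.0]
ft_force: [-0.3, 0.2, 0.8]
grip_width: 0.997
grasp_force: 0.0
```

Emit:
carry_out --commands '[[[0,0,0,0,0,0],[0,0,0,0,0,0],[0,0,0,0,0,0],[0,0,0,0,0,0],[0,0,0,0,0,0],[0,0,0,0,0,0],[0,0,0,0,0,0]]]' --hand 1

```text
clock: 19.18
position: [0.5108, 0.3408, -0.0196]
ee_rot: [0.68, 0.734, 0.001, 0.0]
ft_force: [-0.9, -1.7, 6.3]
grip_width: 0.6
grasp_force: 30.7
```

Emit:
carry_out --commands '[[[0,0,-0.3,0,0,0],[0,0,-0.6,0,0,0],[0,0,-0.6,0,0,0],[0,0,-0.6,0,0,0],[0,0,-0.6,0,0,0],[0,0,-0.5,0,0,0],[-0.4,0.04,0,0,0,0],[-0.8,0.09,0,0,0,0],[-0.8,0.09,0,0,0,0],[-0.8,0.09,0,0,0,0],[-0.8,0.09,0,0,0,0],[-0.8,0.09,0,0,0,0],[-0.8,0.09,0,0,0,0],[-0.8,0.09,0,0,0,0],[-0.8,0.09,0,0,0,0],[-0.8,0.09,0,0,0,0],[-0.8,0.09,0,0,0,0],[-0.8,0.09,0,0,0,0],[-0.4,0.05,0,0,0,0],[0,0,0,0,0,0]]]'

```text
clock: 20.85
position: [0.5829, -0.0448, 0.1074]
ee_rot: [0.682, 0.731, -0.001, 0.001]
ft_force: [0.5, -0.8, -1.8]
grip_width: 0.593
grasp_force: 32.0
```

Emit:
carry_out --commands '[[[0,0,0.3,0,0,0],[0,0,0.5,0,0,0],[0,0,0.5,0,0,0],[0,0,0,0,0,0]]]'

```text
clock: 21.18
position: [0.5796, -0.0377, 0.0513]
ee_rot: [0.679, 0.734, -0.001, -0.002]
ft_force: [0.3, -0.7, -1.9]
grip_width: 0.592
grasp_force: 32.0
```

```bash
python3 - <<'E'
from plan import *
print(need([*F(0,-.034),-.0105]))
E
```

```text
(array([-0.12,  0.06,  1.54]), np.float64(94.52), array([ 0.5796, -0.0377,  0.0513]))
```

Emit:
carry_out --commands '[[[-0.12,0.06,0.3,0,0,0],[0,0,0.4,0,0,0],[0,0,0.4,0,0,0],[0,0,0.25,0,0,0],[0,0,0.15,0,0,0],[0,0,0.05,0,0,0],[0,0,0,0,0,0],[0,0,0,0,0,0]]]'

```text
clock: 21.85
position: [0.5858, -0.0437, -0.0062]
ee_rot: [0.679, 0.734, 0.0, 0.0]
ft_force: [0.2, 0.9, -1.4]
grip_width: 0.597
grasp_force: 32.0
```

Emit:
carry_out --commands '[[[0,-0.06,0.06,0,0,0],[0,0,0.06,0,0,0],[0,0,0,0,0,0],[0,0,0,0,0,0]]]'

```text
clock: 22.18
position: [0.583, -0.0442, -0.0115]
ee_rot: [0.68, 0.734, 0.0, 0.0]
ft_force: [-0.5, -0.7, 1.3]
grip_width: 0.596
grasp_force: 32.1
```

Emit:
carry_out --commands '[[[0,0,0,0,0,0],[0,0,0,0,0,0],[0,0,0,0,0,0],[0,0,0,0,0,0],[0,0,0,0,0,0],[0,0,-0.2,0,0,0],[0,0,-0.4,0,0,0],[0,0,-0.6,0,0,0],[0,0,-0.6,0,0,0],[0,0,-0.6,0,0,0],[0,0,-0.6,0,0,0],[0,0,0,0,0,0]]]' --hand -1

```text
clock: 23.18
position: [0.5854, -0.0435, 0.1136]
ee_rot: [0.679, 0.734, 0.002, 0.003]
ft_force: [1.0, 0.8, 0.0]
grip_width: 1.0
grasp_force: 0.0
```

```bash
python3 - <<'E'
from plan import *; from pots import pots
print(need([.566,.295,.1]),need([.566,.295,.1])[2])
w,p=snap('wrist','w10');t,q=snap('top','t10')
for r in pots(w,p,.0395):print(r,ex@(r[3]-O),ey@(r[3]-O))
for r in pots(t,q,.03):print('t',r)
E
```

```text
(array([8.48, 0.16, 0.33]), np.float64(94.4), array([ 0.5854, -0.0435,  0.1136])) [ 0.5854 -0.0435  0.1136]
(247.5, 241.5, 26.6, array([ 0.5866, -0.108 ])) -0.000574968957755493 -0.09975133788926151
(246.9, 185.8, 26.1, array([ 0.5814, -0.0452])) -0.0009287381351254894 -0.03673741206830393
t (120.4, 238.0, 9.6, array([0.4395, 0.3983]))
t (358.9, 228.3, 9.2, array([ 0.4671, -0.2706]))
t (159.6, 193.3, 9.3, array([0.5672, 0.2939]))
t (275.0, 187.5, 7.8, array([ 0.5844, -0.0351]))
```

Next is pot E at (0.567, 0.295).

Emit:
carry_out --commands '[[[0.4,0.01,0,0,0,0],[0.8,0.01,0,0,0,0],[0.8,0.01,0,0,0,0],[0.8,0.01,0,0,0,0],[0.8,0.02,0,0,0,0],[0.8,0.02,0,0,0,0],[0.8,0.02,0,0,0,0],[0.8,0.02,0,0,0,0],[0.8,0.02,0,0,0,0],[0.8,0.02,0,0,0,0],[0.7,0.02,0,0,0,0],[0,0,0,0,0,0],[0,0,0,0,0,0],[0,0,0,0,0,0]]]'

```text
clock: 24.45
position: [0.5644, 0.2868, 0.1072]
ee_rot: [0.68, 0.734, -0.001, -0.0]
ft_force: [-0.1, -0.7, -0.4]
grip_width: 0.998
grasp_force: 0.0
```

```bash
python3 - <<'E'
from plan import *; from pots import pots
w,p=snap('wrist','w11')
for r in pots(w,p,.0315):print(r)
print(need([.567,.295,-.022]))
E
```

```text
(253.2, 178.8, 26.2, array([0.5655, 0.2923]))
(116.8, 48.2, 38.4, array([0.4396, 0.4   ]))
(array([0.22, 0.08, 3.23]), np.float64(94.31), array([0.5648, 0.2861, 0.1074]))
```

Emit:
carry_out --commands '[[[0.18,0.05,0.3,0,0,0],[0,0,0.6,0,0,0],[0,0,0.6,0,0,0],[0,0,0.6,0,0,0],[0,0,0.5,0,0,0],[0,0,0.3,0,0,0],[0,0,0.25,0,0,0],[0,0,0.06,0,0,0],[0,0,0,0,0,0]]]'

```text
clock: 25.25
position: [0.5661, 0.2947, -0.0205]
ee_rot: [0.68, 0.734, -0.0, -0.0]
ft_force: [-0.7, -0.4, 0.4]
grip_width: 0.998
grasp_force: 0.0
```

Emit:
carry_out --commands '[[[0,0,0,0,0,0],[0,0,0,0,0,0],[0,0,0,0,0,0],[0,0,0,0,0,0],[0,0,0,0,0,0],[0,0,0,0,0,0],[0,0,0,0,0,0]]]' --hand 1

```text
clock: 25.83
position: [0.5667, 0.2952, -0.019]
ee_rot: [0.68, 0.734, 0.001, 0.0]
ft_force: [-1.2, -0.6, 7.0]
grip_width: 0.595
grasp_force: 30.7
```

Emit:
carry_out --commands '[[[0,0,-0.3,0,0,0],[0,0,-0.6,0,0,0],[0,0,-0.6,0,0,0],[0,0,-0.6,0,0,0],[0,0,-0.6,0,0,0],[0,0,-0.5,0,0,0],[-0.4,-0.02,0,0,0,0],[-0.8,-0.03,0,0,0,0],[-0.8,-0.03,0,0,0,0],[-0.8,-0.03,0,0,0,0],[-0.8,-0.03,0,0,0,0],[-0.8,-0.03,0,0,0,0],[-0.8,-0.03,0,0,0,0],[-0.8,-0.03,0,0,0,0],[-0.74,-0.04,0,0,0,0],[0,0,0.3,0,0,0],[0,0,0.5,0,0,0],[0,0,0.5,0,0,0],[0,0,0,0,0,0],[0,0,0,0,0,0]]]'

```text
clock: 27.5
position: [0.5753, 0.0255, 0.0559]
ee_rot: [0.679, 0.734, -0.0, -0.001]
ft_force: [0.2, 0.2, -0.1]
grip_width: 0.593
grasp_force: 31.9
```

```bash
python3 - <<'E'
from plan import *
print(need([*F(0,.034),-.009]))
E
```

```text
(array([-0.01,  0.04,  1.62]), np.float64(94.42), array([0.5753, 0.0255, 0.0559]))
```

Emit:
carry_out --commands '[[[0,0.04,0.3,0,0,0],[0,0,0.4,0,0,0],[0,0,0.4,0,0,0],[0,0,0.25,0,0,0],[0,0,0.15,0,0,0],[0,0,0.07,0,0,0],[0,0,0,0,0,0],[0,0,0,0,0,0]]]'

```text
clock: 28.17
position: [0.578, 0.0255, -0.0063]
ee_rot: [0.68, 0.734, 0.0, 0.0]
ft_force: [-0.4, 0.3, -0.5]
grip_width: 0.588
grasp_force: 31.9
```

Emit:
carry_out --commands '[[[0,0,0.04,0,0,0],[0,0,0.03,0,0,0],[0,0,0,0,0,0]]]'

```text
clock: 28.42
position: [0.5776, 0.0253, -0.0097]
ee_rot: [0.68, 0.734, 0.0, 0.0]
ft_force: [-0.8, -0.1, -1.6]
grip_width: 0.596
grasp_force: 31.9
```

Emit:
carry_out --commands '[[[0,0,0.02,0,0,0],[0,0,0,0,0,0],[0,0,0,0,0,0],[0,0,0,0,0,0],[0,0,0,0,0,0],[0,0,-0.2,0,0,0],[0,0,-0.4,0,0,0],[0,0,-0.6,0,0,0],[0,0,-0.6,0,0,0],[0,0,-0.6,0,0,0],[0,0,-0.6,0,0,0],[0,0,0,0,0,0]]]' --hand -1

```text
clock: 29.42
position: [0.58, 0.0262, 0.1148]
ee_rot: [0.679, 0.734, 0.002, 0.002]
ft_force: [0.2, 1.2, 0.4]
grip_width: 1.004
grasp_force: 0.0
```

Emit:
carry_out --commands '[[[0.4,-0.12,0,0,0,0],[0.8,-0.23,0,0,0,0],[0.8,-0.23,0,0,0,0],[0.8,-0.23,0,0,0,0],[0.8,-0.23,0,0,0,0],[0.8,-0.23,0,0,0,0],[0.8,-0.23,0,0,0,0],[0.8,-0.23,0,0,0,0],[0.8,-0.23,0,0,0,0],[0.8,-0.23,0,0,0,0],[0.8,-0.23,0,0,0,0],[0.8,-0.23,0,0,0,0],[0.4,-0.1,0,0,0,0],[0,0,0,0,0,0],[0,0,0,0,0,0]]]'

```text
clock: 30.67
position: [0.4376, 0.4007, 0.1095]
ee_rot: [0.679, 0.734, -0.0, -0.0]
ft_force: [1.0, 0.1, -0.2]
grip_width: 0.998
grasp_force: 0.0
```

```bash
python3 - <<'E'
from plan import *; from pots import pots
w,p=snap('wrist','w12');t,q=snap('top','t12')
for r in pots(w,p,.0315):print(r)
for r in pots(t,q,.03):print('t',r)
print(need([.438,.3985,-.021]))
E
```

```text
(250.7, 186.0, 26.0, array([0.4371, 0.3979]))
t (358.8, 228.8, 9.4, array([ 0.4657, -0.2702]))
t (254.5, 188.7, 9.1, array([0.5808, 0.0234]))
t (278.5, 186.8, 9.1, array([ 0.5865, -0.0451]))
t (301.4, 185.3, 9.0, array([ 0.5909, -0.1107]))
(array([-0.  , -0.03,  3.26]), np.float64(94.32), array([0.4392, 0.3988, 0.1093]))
```

Emit:
carry_out --commands '[[[0,-0.03,0.3,0,0,0],[0,0,0.6,0,0,0],[0,0,0.6,0,0,0],[0,0,0.6,0,0,0],[0,0,0.5,0,0,0],[0,0,0.3,0,0,0],[0,0,0.25,0,0,0],[0,0,0.1,0,0,0],[0,0,0,0,0,0]]]'

```text
clock: 31.52
position: [0.4373, 0.3993, -0.0211]
ee_rot: [0.68, 0.733, -0.0, -0.0]
ft_force: [1.1, -0.3, -0.4]
grip_width: 1.001
grasp_force: 0.0
```

Emit:
carry_out --commands '[[[0,0,0,0,0,0],[0,0,0,0,0,0],[0,0,0,0,0,0],[0,0,0,0,0,0],[0,0,0,0,0,0],[0,0,0,0,0,0],[0,0,0,0,0,0]]]' --hand 1

```text
clock: 32.1
position: [0.4378, 0.4002, -0.0194]
ee_rot: [0.68, 0.734, 0.001, 0.0]
ft_force: [-1.2, -1.6, 5.6]
grip_width: 0.592
grasp_force: 30.4
```

Emit:
carry_out --commands '[[[0,0,-0.3,0,0,0],[0,0,-0.6,0,0,0],[0,0,-0.6,0,0,0],[0,0,-0.6,0,0,0],[0,0,-0.6,0,0,0],[0,0,-0.5,0,0,0],[-0.4,0.14,0,0,0,0],[-0.8,0.28,0,0,0,0],[-0.8,0.28,0,0,0,0],[-0.8,0.28,0,0,0,0],[-0.8,0.28,0,0,0,0],[-0.8,0.28,0,0,0,0],[-0.8,0.28,0,0,0,0],[-0.8,0.28,0,0,0,0],[-0.8,0.28,0,0,0,0],[-0.8,0.28,0,0,0,0],[-0.36,0.09,0,0,0,0],[0,0,0,0,0,0],[0,0,0,0,0,0]]]'

```text
clock: 33.68
position: [0.5714, 0.0901, 0.108]
ee_rot: [0.68, 0.733, 0.0, 0.0]
ft_force: [-1.1, 0.4, -2.1]
grip_width: 0.593
grasp_force: 32.1
```

```bash
python3 - <<'E'
from plan import *
print(need([*F(0,.1),-.0095]))
E
```

```text
(array([0.03, 0.01, 2.94]), np.float64(94.29), array([0.5714, 0.0901, 0.108 ]))
```

Emit:
carry_out --commands '[[[0.03,0,0.3,0,0,0],[0,0,0.5,0,0,0],[0,0,0.5,0,0,0],[0,0,0.5,0,0,0],[0,0,0.4,0,0,0],[0,0,0.3,0,0,0],[0,0,0.25,0,0,0],[0,0,0.15,0,0,0],[0,0,0.05,0,0,0],[0,0,0,0,0,0],[0,0,0,0,0,0]]]'

```text
clock: 34.6
position: [0.5717, 0.0922, -0.0099]
ee_rot: [0.679, 0.734, 0.0, 0.0]
ft_force: [0.4, -1.3, -2.6]
grip_width: 0.596
grasp_force: 32.1
```

Emit:
carry_out --commands '[[[0,0,0.03,0,0,0],[0,0,0,0,0,0],[0,0,0,0,0,0],[0,0,0,0,0,0],[0,0,0,0,0,0],[0,0,-0.2,0,0,0],[0,0,-0.4,0,0,0],[0,0,-0.6,0,0,0],[0,0,-0.6,0,0,0],[0,0,-0.6,0,0,0],[0,0,-0.6,0,0,0],[0,0,-0.7,0,0,0],[0,0,-0.7,0,0,0],[0,0,-0.7,0,0,0],[0,0,-0.7,0,0,0],[0,0,-0.7,0,0,0],[0,0,-0.6,0,0,0],[0,0,0,0,0,0]]]' --hand -1

```text
clock: 36.1
position: [0.5726, 0.0931, 0.2778]
ee_rot: [0.679, 0.734, 0.003, 0.002]
ft_force: [-0.2, 1.1, 0.5]
grip_width: 1.001
grasp_force: 0.0
```

```bash
python3 - <<'E'
from plan import *; from pots import pots
w,p=snap('wrist','w13');t,q=snap('top','t13');s,r=snap('scene','s13')
for x in pots(w,p,.0395):print(x,ex@(x[3]-O),ey@(x[3]-O))
for x in pots(t,q,.037):print('t',x)
print(get_obs()['position'])
cv2.imwrite('pics/v13.png',np.hstack([cv2.resize(s[100:280,170:340],(400,424),interpolation=2),cv2.resize(t[100:260,190:340],(398,424),interpolation=2)]))
E
```

```text
(182.5, 324.5, 16.1, array([ 0.4651, -0.2597])) -0.13338432088018462 -0.2416555874448839
(248.5, 246.5, 31.8, array([ 0.5826, -0.0748])) -0.0020092422159333078 -0.06634201493561762
(249.5, 194.5, 15.7, array([0.577 , 0.0233])) -4.641131875499817e-05 0.03189808530287502
(249.0, 154.9, 16.2, array([0.5712, 0.0896])) -0.0007291689067572272 0.09844779485953667
t (358.8, 228.8, 9.4, array([ 0.4648, -0.2687]))
t (280.8, 186.1, 8.5, array([ 0.5871, -0.0514]))
t (301.4, 185.2, 9.0, array([ 0.5896, -0.1102]))
[0.57097925 0.09193363 0.27218532]
```

View pics/v13.png

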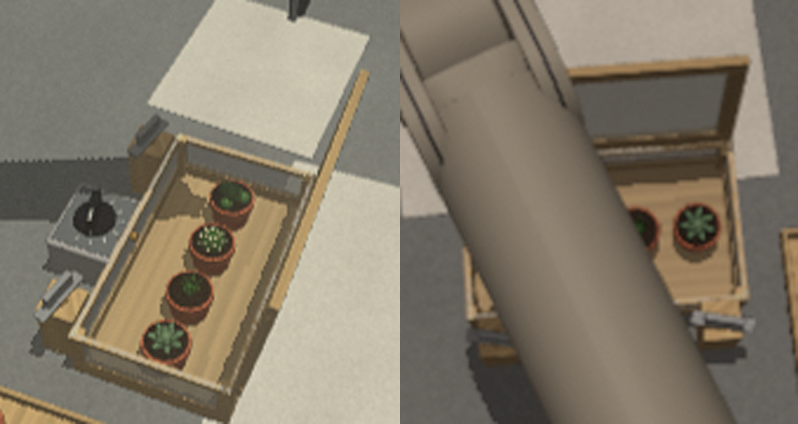

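All four planted pots stand in a row in the frame: scene-half (232,203), (212,248), (190,295), (166,343). The lid's top edge lies along top-half (745,62). I'll work out its angle and the closing arc.

```bash
python3 - <<'E'
from plan import *
p=np.load('pics/top0.npz')
for th in(1.6,1.7,1.8,1.9,1.95):
    L=[]
    for y in(.145,-.145):
        xy=F(.085-.176*np.cos(th),y); u=proj(p,[*xy,.07+.176*np.sin(th)]); L.append(((u-[190,110])*4).round(0))
    print(th,L)   # seen inner top edge (62..66,88),(522,56) ; outer (62,78),(525,46)
r,h=.145,.011
T=lambda th:np.array([.085-r*np.cos(th)+(.01+h)*np.sin(th),.07+r*np.sin(th)+.01*np.cos(th)-.037])
for th in np.arange(1.7,-.01,-.1): print(round(th,2),T(th).round(4),((T(th-.1)-T(th))/.04*[1,-1]).round(2))
print(get_obs()['position'],need([*F(.19,0),.27]),F(.19,0))
E
```

```text
1.6 [array([ 61., 117.]), array([531.,  83.])]
1.7 [array([60., 91.]), array([528.,  57.])]
1.8 [array([59., 66.]), array([524.,  33.])]
1.9 [array([58., 43.]), array([520.,  10.])]
1.95 [array([58., 32.]), array([518.,  -1.])]
1.7 [0.1245 0.1755] [-0.36 -0.05]
1.6 [0.1102 0.1776] [-0.36 -0.02]
1.5 [0.0957 0.1783] [-0.37  0.02]
1.4 [0.081  0.1776] [-0.37  0.05]
1.3 [0.0664 0.1754] [-0.36  0.09]
1.2 [0.052  0.1718] [-0.35  0.13]
1.1 [0.0379 0.1668] [-0.34  0.16]
1.0 [0.0243 0.1604] [-0.33  0.19]
0.9 [0.0113 0.1528] [-0.31  0.22]
0.8 [-0.001  0.144] [-0.29  0.25]
0.7 [-0.0124  0.1341] [-0.26  0.27]
0.6 [-0.0228  0.1231] [-0.23  0.3 ]
0.5 [-0.0322  0.1113] [-0.2   0.32]
0.4 [-0.0404  0.0987] [-0.17  0.33]
0.3 [-0.0473  0.0854] [-0.14  0.34]
0.2 [-0.0529  0.0716] [-0.11  0.35]
0.1 [-0.0572  0.0574] [-0.07  0.36]
-0.0 [-0.06   0.043] [-0.03  0.36]
[0.57097925 0.09193363 0.27218532] (array([-2.52,  4.77,  0.06]), np.float64(94.4), array([0.571 , 0.0919, 0.2722])) [0.76893702 0.00611555]
```

Emit:
carry_out --commands '[[[-0.4,0.3,0,0,0,0],[-0.55,0.6,0,0,0,0],[-0.55,0.6,0,0,0,0],[-0.55,0.6,0,0,0,0],[-0.47,0.6,0,0,0,0],[0,0.6,0,0,0,0],[0,0.6,0,0,0,0],[0,0.25,0,0,0,0],[0,0,0,0,0,0],[0,0,0,0,0,0]]]' --hand 1

```text
clock: 37.08
position: [0.7441, 0.0047, 0.2705]
ee_rot: [0.679, 0.734, -0.001, -0.001]
ft_force: [0.1, 0.3, 0.1]
grip_width: -0.002
grasp_force: 0.0
```

Emit:
carry_out --commands '[[[0,0,0.4,0,0,0],[0,0,0.6,0,0,0],[0,0,0.6,0,0,0],[0,0,0.5,0,0,0],[0,0,0.3,0,0,0],[0,0,0,0,0,0],[0,0,0,0,0,0]]]'

```text
clock: 37.67
position: [0.744, 0.0037, 0.1766]
ee_rot: [0.68, 0.734, -0.0, -0.0]
ft_force: [0.1, 0.9, 0.1]
grip_width: 0.002
grasp_force: 0.0
```

```bash
python3 - <<'E'
from plan import *
o=get_obs();print(ex@(o['position'][:2]-O),ey@(o['position'][:2]-O),o['position'],o['ft_force'],need([*F(.1245,0),.1755]))
E
```

```text
0.16492269328930106 -0.0005049934343832988 [0.74397287 0.00368301 0.17664849] [0.13091452 0.89450756 0.12054159] (array([ 0.01, -1.01,  0.03]), np.float64(94.37), array([0.744 , 0.0037, 0.1766]))
```

Emit:
carry_out --commands '[[[0,-0.3,0,0,0,0],[0,-0.35,0,0,0,0],[0,-0.35,0,0,0,0],[0,-0.36,-0.05,0,0,0],[0,-0.36,-0.02,0,0,0],[0,-0.37,0.02,0,0,0],[0,-0.37,0.05,0,0,0],[0,-0.36,0.09,0,0,0],[0,-0.35,0.13,0,0,0],[0,-0.34,0.16,0,0,0],[0,-0.33,0.19,0,0,0],[0,0,0,0,0,0]]]'

```text
clock: 38.67
position: [0.59, -0.0077, 0.1544]
ee_rot: [0.679, 0.734, -0.0, 0.001]
ft_force: [0.3, -0.3, 0.6]
grip_width: -0.003
grasp_force: 0.0
```

```bash
python3 - <<'E'
from plan import *
o=get_obs();print(ex@(o['position'][:2]-O),o['position'],o['ft_force'],need([*F(.0113,0),.1528]))
E
```

```text
0.01053674022306737 [ 0.59000974 -0.00774421  0.15438862] [ 0.33619    -0.27387138  0.56462761] (array([0.  , 0.02, 0.04]), np.float64(94.41), array([ 0.59  , -0.0077,  0.1544]))
```

Emit:
carry_out --commands '[[[0,-0.31,0.22,0,0,0],[0,-0.29,0.25,0,0,0],[0,-0.26,0.27,0,0,0],[0,-0.23,0.3,0,0,0],[0,-0.2,0.32,0,0,0]]]'

```text
clock: 39.08
position: [0.5412, -0.0114, 0.1006]
ee_rot: [0.679, 0.734, 0.001, 0.002]
ft_force: [2.1, -0.1, -0.2]
grip_width: 0.001
grasp_force: 0.5
```

```bash
python3 - <<'E'
from h import *
s,r=snap('scene','s14');w,p=snap('wrist','w14')
cv2.imwrite('pics/v14.png',np.hstack([cv2.resize(s[80:260,170:340],(400,424),interpolation=2),cv2.resize(w[:,60:420],(398,424),interpolation=2)]))
E
```

```text
(no output)
```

View pics/v14.png

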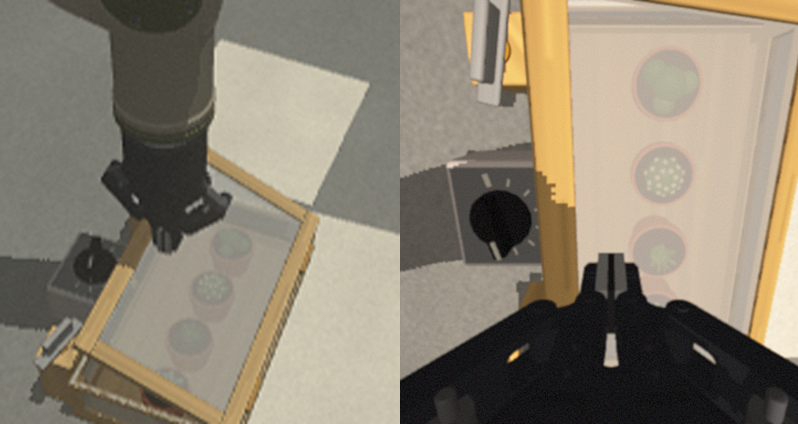

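The lid is following the fingers and is now partly closed; the pots are visible through the pane.

Emit:
carry_out --commands '[[[0,-0.17,0.33,0,0,0],[0,-0.14,0.34,0,0,0],[0,-0.11,0.35,0,0,0],[0,-0.07,0.25,0,0,0],[0,-0.03,0.15,0,0,0],[0,0,0,0,0,0]]]'

```text
clock: 39.68
position: [0.5197, -0.013, 0.0424]
ee_rot: [0.679, 0.734, 0.0, 0.0]
ft_force: [0.5, 0.0, -0.8]
grip_width: 0.0
grasp_force: 0.0
```

Emit:
carry_out --commands '[[[0,0,0.08,0,0,0],[0,0,0.04,0,0,0],[0,0,0.04,0,0,0],[0,0,0,0,0,0]]]'

```text
clock: 40.02
position: [0.5204, -0.0131, 0.0412]
ee_rot: [0.68, 0.734, -0.001, 0.002]
ft_force: [-27.4, -3.9, 65.0]
grip_width: 0.003
grasp_force: 32.4
```

The lid is shut: it resisted firmly at the expected height. Next is the left turnbutton.

Emit:
carry_out --commands '[[[0,0,-0.3,0,0,0],[0,0,-0.6,0,0,0],[0,0,-0.6,0,0,0],[0,0,-0.6,0,0,0],[0.4,-0.2,0,0,0,0],[0.7,-0.3,0,0,0,0],[0.7,-0.3,0,0,0,0],[0.7,-0.3,0,0,0,0],[0.38,-0.14,0,0,0,0],[0,0,0,0,0,0.75],[0,0,0,0,0,0.75],[0,0,0,0,0,0],[0,0,0,0,0,0]]]' --hand -1

```text
clock: 41.1
position: [0.461, 0.0981, 0.1201]
ee_rot: [0.734, 0.679, 0.0, 0.0]
ft_force: [0.4, -0.3, -0.3]
grip_width: 1.001
grasp_force: 0.0
```

```bash
python3 - <<'E'
from plan import *
from h import *
print(need([*F(-.109,.115),.052]))
w,p=snap('wrist','w15')
for z in(.0,):
  for n,X in(('bL',[*F(-.109,.115),.106]),('bR',[*F(-.109,-.115),.106]),('dial',[*F(-.125,0),.09]),('lidFL',[*F(-.091,.145),.08]),('lidFR',[*F(-.091,-.145),.08])):print(n,proj(p,X).round(0))
cv2.imwrite('pics/v15.png',cv2.resize(w,(800,600)))
E
```

```text
(array([-0.01,  0.02,  1.7 ]), np.float64(85.54), array([0.461 , 0.0981, 0.1201]))
bL [253. 208.]
bR [286. 407.]
dial [254. 311.]
lidFL [268. 160.]
lidFR [301. 398.]
```

View pics/v15.png

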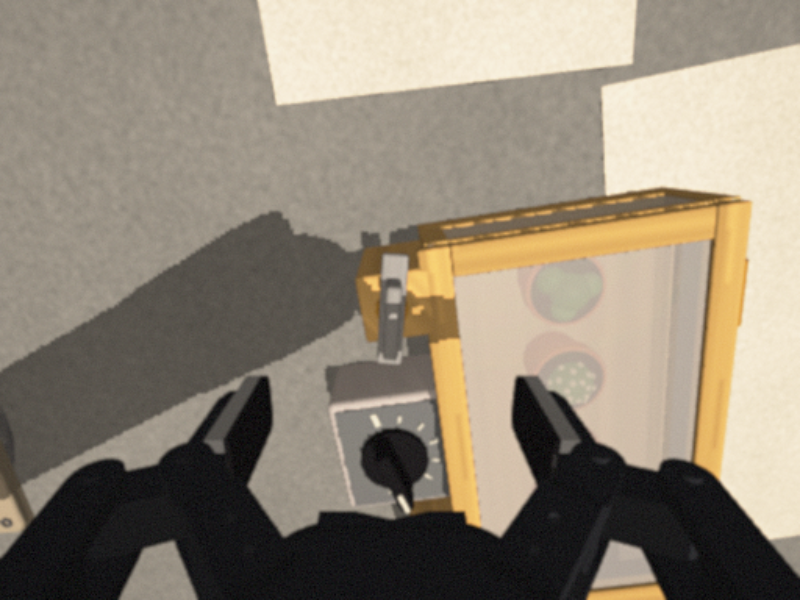

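The lid is shut flush, and the left button's wing sits at (393,310), lined up with the tool. The dial pointer at (403,500) is opposite the off mark at (377,422), which confirms six.

Emit:
carry_out --commands '[[[0,0,0.4,0,0,0],[0,0,0.5,0,0,0],[0,0,0.4,0,0,0],[0,0,0.25,0,0,0],[0,0,0.1,0,0,0],[0,0,0,0,0,0],[0,0,0,0,0,0]]]'

```text
clock: 41.73
position: [0.4612, 0.0981, 0.0544]
ee_rot: [0.735, 0.678, 0.0, 0.0]
ft_force: [0.3, -0.4, 0.5]
grip_width: 1.002
grasp_force: 0.0
```

Emit:
carry_out --commands '[[[0,0,0,0,0,0],[0,0,0,0,0,0],[0,0,0,0,0,0],[0,0,0,0,0,0],[0,0,0,0,0,0],[0,0,0,0,0,0],[0,0,0,0,0,0],[0,0,0,0,0,0],[0,0,0,0,0,0],[0,0,0,0,0,0]]]' --hand 1 --force 40

```text
clock: 42.57
position: [0.461, 0.0978, 0.054]
ee_rot: [0.735, 0.678, 0.0, 0.0]
ft_force: [0.5, -0.6, 4.7]
grip_width: 0.078
grasp_force: 43.8
```

Emit:
carry_out --commands '[[[0,0,0,0,0,0.71],[0,0,0,0,0,0.71],[0,0,0,0,0,0.71],[0,0,0,0,0,0.71],[0,0,0,0,0,0.71],[0,0,0,0,0,0.71],[0,0,0,0,0,0.71],[0,0,0,0,0,0.71],[0,0,0,0,0,0.71],[0,0,0,0,0,0.71],[0,0,0,0,0,0.71],[0,0,0,0,0,0.71],[0,0,0,0,0,0.71],[0,0,0,0,0,0.71],[0,0,0,0,0,0.71],[0,0,0,0,0,0.71],[0,0,0,0,0,0.71],[0,0,0,0,0,0.71],[0,0,0,0,0,0.71],[0,0,0,0,0,0]]]'

```text
clock: 44.23
position: [0.4607, 0.0982, 0.054]
ee_rot: [0.999, 0.037, -0.0, -0.0]
ft_force: [-2.6, 0.6, 5.7]
grip_width: 0.077
grasp_force: 44.1
```

Emit:
carry_out --commands '[[[0,0,0,0,0,0],[0,0,0,0,0,0],[0,0,0,0,0,0],[0,0,0,0,0,0],[0,0,-0.3,0,0,0],[0,0,-0.5,0,0,0],[0,0,-0.5,0,0,0],[0,0,-0.4,0,0,0],[0,0,0,0,0,0]]]' --hand -1

```text
clock: 44.98
position: [0.4627, 0.0985, 0.1256]
ee_rot: [0.999, 0.039, 0.003, 0.0]
ft_force: [0.8, 0.7, 0.3]
grip_width: 0.997
grasp_force: 0.0
```

```bash
python3 - <<'E'
from plan import *
o=get_obs();print(need([*F(-.109,-.115),.12]),o['joint_pos'].round(2))
E
```

```text
(array([-0.03,  5.77,  0.14]), np.float64(4.48), array([0.4627, 0.0985, 0.1256])) [ 0.53  0.12 -0.87  1.9   0.1   1.16 -1.87]
```

Emit:
carry_out --commands '[[[0,0.47,0,0,0,0],[0,0.8,0,0,0,0],[0,0.8,0,0,0,0],[0,0.8,0,0,0,0],[0,0.8,0,0,0,0],[0,0.8,0,0,0,0],[0,0.8,0,0,0,0],[0,0.5,0,0,0,0],[0,0,0,0,0,0]]]'

```text
clock: 45.73
position: [0.4781, -0.1373, 0.1216]
ee_rot: [0.999, 0.036, -0.0, 0.0]
ft_force: [-0.0, -0.6, -0.7]
grip_width: 1.001
grasp_force: 0.0
```

Emit:
carry_out --commands '[[[0,0,0,0,0,-0.9],[0,0,0,0,0,-0.9],[0,0,0,0,0,-0.9],[0,0,0,0,0,-0.9],[0,0,0,0,0,-0.9],[0,0,0,0,0,-0.9],[0,0,0,0,0,-0.9],[0,0,0,0,0,-0.9],[0,0,0,0,0,-0.9],[0,0,0,0,0,-0.9],[0,0,0,0,0,-0.9],[0,0,0,0,0,-0.9],[0,0,0,0,0,-0.9],[0,0,0,0,0,-0.9],[0,0,0,0,0,0],[0,0,0,0,0,0]]]'

```text
clock: 47.07
position: [0.4787, -0.1318, 0.1219]
ee_rot: [0.767, 0.642, 0.0, -0.0]
ft_force: [-0.1, -0.1, -0.1]
grip_width: 0.999
grasp_force: 0.0
```

```bash
python3 - <<'E'
from plan import *
o=get_obs();print(need([*F(-.109,-.115),.054]))
t,q=snap('top','t16');w,p=snap('wrist','w16')
print('bR',proj(p,[*F(-.109,-.115),.106]))
cv2.imwrite('pics/v16.png',np.hstack([cv2.resize(w,(400,300)),cv2.resize(t[160:280,190:350],(400,300),interpolation=2)]))
E
```

```text
(array([0.01, 0.02, 1.7 ]), np.float64(79.91), array([ 0.4787, -0.1318,  0.1219]))
bR [252.82626972 206.08753276]
```

View pics/v16.png

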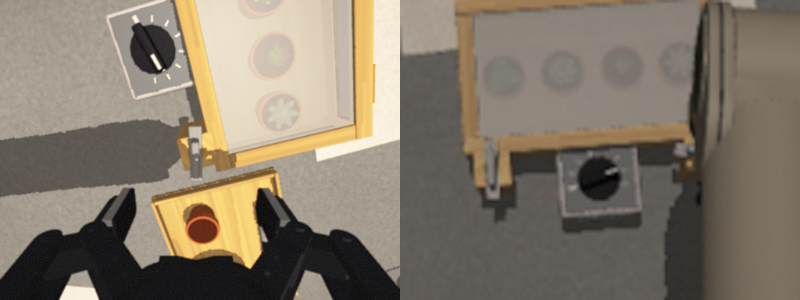

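The left button stands across the lid at top-half (490,165). The right wing at wrist-half (195,150) lines up with the fingers.

Emit:
carry_out --commands '[[[0,0,0.4,0,0,0],[0,0,0.5,0,0,0],[0,0,0.4,0,0,0],[0,0,0.25,0,0,0],[0,0,0.15,0,0,0],[0,0,0,0,0,0],[0,0,0,0,0,0]]]'

```text
clock: 47.75
position: [0.479, -0.1321, 0.0542]
ee_rot: [0.766, 0.643, 0.0, 0.0]
ft_force: [-0.5, -0.1, 0.2]
grip_width: 0.999
grasp_force: 0.0
```

Emit:
carry_out --commands '[[[0,0,0,0,0,0],[0,0,0,0,0,0],[0,0,0,0,0,0],[0,0,0,0,0,0],[0,0,0,0,0,0],[0,0,0,0,0,0],[0,0,0,0,0,0],[0,0,0,0,0,0],[0,0,0,0,0,0],[0,0,0,0,0,0]]]' --hand 1 --force 40

```text
clock: 48.58
position: [0.4783, -0.1322, 0.054]
ee_rot: [0.766, 0.643, -0.0, -0.0]
ft_force: [-3.5, -0.7, 5.2]
grip_width: 0.079
grasp_force: 42.5
```

Emit:
carry_out --commands '[[[0,0,0,0,0,0.7],[0,0,0,0,0,0.7],[0,0,0,0,0,0.7],[0,0,0,0,0,0.7],[0,0,0,0,0,0.7],[0,0,0,0,0,0.7],[0,0,0,0,0,0.7],[0,0,0,0,0,0.7],[0,0,0,0,0,0.7],[0,0,0,0,0,0.7],[0,0,0,0,0,0.7],[0,0,0,0,0,0.7],[0,0,0,0,0,0.7],[0,0,0,0,0,0.7],[0,0,0,0,0,0.7],[0,0,0,0,0,0.7],[0,0,0,0,0,0.7],[0,0,0,0,0,0.7],[0,0,0,0,0,0]]]'

```text
clock: 50.17
position: [0.4773, -0.1313, 0.054]
ee_rot: [0.999, 0.037, -0.002, -0.0]
ft_force: [-8.7, 4.9, 10.9]
grip_width: 0.082
grasp_force: 43.3
```

Emit:
carry_out --commands '[[[0,0,0,0,0,0],[0,0,0,0,0,0],[0,0,0,0,0,0],[0,0,0,0,0,0],[0,0,-0.3,0,0,0],[0,0,-0.5,0,0,0],[0,0,-0.5,0,0,0],[0,0,-0.4,0,0,0],[0,0,0,0,0,0]]]' --hand -1

```text
clock: 50.92
position: [0.4809, -0.1327, 0.1259]
ee_rot: [0.999, 0.039, 0.003, 0.001]
ft_force: [1.0, 0.2, 0.2]
grip_width: 1.001
grasp_force: 0.0
```

```bash
python3 - <<'E'
from plan import *
o=get_obs();print(need([*F(-.125,0),.12]),o['joint_pos'].round(2))
E
```

```text
(array([-0.43, -2.91,  0.14]), np.float64(4.45), array([ 0.4809, -0.1327,  0.1259])) [ 0.75  0.15 -0.61  1.85  0.09  1.16 -1.39]
```

Emit:
carry_out --commands '[[[-0.05,-0.4,0,0,0,0],[-0.1,-0.7,0,0,0,0],[-0.1,-0.7,0,0,0,0],[-0.1,-0.7,0,0,0,0],[-0.08,-0.41,0,0,0,0],[0,0,0,0,0,0]]]' --hand 0.4

```text
clock: 51.42
position: [0.4513, -0.0132, 0.1217]
ee_rot: [0.999, 0.042, -0.0, -0.0]
ft_force: [-0.4, -0.0, 0.6]
grip_width: 0.298
grasp_force: 0.0
```

Emit:
carry_out --commands '[[[0,0,0,0,0,-0.97],[0,0,0,0,0,-0.97],[0,0,0,0,0,-0.97],[0,0,0,0,0,-0.97],[0,0,0,0,0,-0.97],[0,0,0,0,0,-0.97],[0,0,0,0,0,-0.97],[0,0,0,0,0,-0.97],[0,0,0,0,0,-0.97],[0,0,0,0,0,-0.97],[0,0,0,0,0,-0.97],[0,0,0,0,0,-0.97],[0,0,0,0,0,-0.97],[0,0,0,0,0,-0.97],[0,0,0,0,0,-0.97],[0,0,0,0,0,-0.97],[0,0,0,0,0,-0.97],[0,0,0,0,0,-0.97],[0,0,0,0,0,0],[0,0,0,0,0,0]]]'

```text
clock: 53.08
position: [0.4523, -0.0177, 0.1216]
ee_rot: [0.581, 0.814, -0.0, -0.0]
ft_force: [0.7, 0.4, -0.5]
grip_width: 0.298
grasp_force: 0.0
```

```bash
python3 - <<'E'
from plan import *
o=get_obs();print(need([*F(-.125,0),.036]),o['joint_pos'].round(2),o['grip_width'])
w,p=snap('wrist','w17')
# dial skirt: dark round blob near predicted place
u0=proj(p,[*F(-.125,0),.067]);print('pred skirt',u0,'bar top',proj(p,[*F(-.125,0),.09]))
g=cv2.cvtColor(w,cv2.COLOR_BGR2GRAY);m=(g<45).astype(np.uint8)
x0,y0=int(u0[0])-60,int(u0[1])-60
sub=g[y0:y0+120:4,x0:x0+120:3]
for r in sub:print(''.join('#' if v<45 else ('o' if v>185 else '.') for v in r))
E
```

```text
(array([-0.03,  0.06,  2.14]), np.float64(109.01), array([ 0.4523, -0.0177,  0.1216])) [ 0.7   0.06 -0.78  1.95  0.05  1.15  0.24] 0.2977803299032281
pred skirt [254.08651969 192.51752423] bar top [254.42432012 201.54727311]
........................................
..........ooo...........................
..........o.oooooo......................
..........o......oooooo.................
.......................ooooo...........o
...................o.......oooooo......o
...................oo............o....oo
...................oo.................oo
.........................o...........ooo
.................#####...............ooo
...............##########...........oooo
.............#############..........oooo
.............##############........ooooo
............################.......ooooo
............################.......ooooo
............################......oooooo
............################......oooooo
............###############......ooooooo
.............#############..o....ooooooo
...............####..####.......oooooooo
.................##o.##.........oooooooo
..............o...#o.....o......oooooooo
.....oo...........#o...........ooooooooo
..........oo.......o...........ooooooooo
................oo............oooooooooo
...........#...........o...#...ooooooooo
...........#...............#....oooooooo
.....##...##...............#....##.ooooo
....###...##...............##...###.oooo
...###....##...............##....##.oooo
```

Emit:
carry_out --commands '[[[-0.03,0.06,0.4,0,0,0],[0,0,0.5,0,0,0],[0,0,0.5,0,0,0],[0,0,0.35,0,0,0],[0,0,0.2,0,0,0],[0,0,0.15,0,0,0],[0,0,0,0,0,0],[0,0,0,0,0,0]]]'

```text
clock: 53.8
position: [0.4555, -0.0178, 0.0382]
ee_rot: [0.58, 0.815, 0.0, 0.0]
ft_force: [0.0, -0.9, 0.3]
grip_width: 0.299
grasp_force: 0.0
```

Emit:
carry_out --commands '[[[0,0,0,0,0,0],[0,0,0,0,0,0],[0,0,0,0,0,0],[0,0,0,0,0,0],[0,0,0,0,0,0]]]' --hand 1 --force 60

```text
clock: 54.22
position: [0.4543, -0.0185, 0.0387]
ee_rot: [0.58, 0.815, -0.001, -0.0]
ft_force: [-9.6, -2.2, 12.3]
grip_width: 0.097
grasp_force: 59.5
```

Emit:
carry_out --commands '[[[0,0,0,0,0,-0.7],[0,0,0,0,0,-0.7],[0,0,0,0,0,-0.7],[0,0,0,0,0,-0.7],[0,0,0,0,0,-0.7],[0,0,0,0,0,-0.7],[0,0,0,0,0,-0.7],[0,0,0,0,0,-0.7],[0,0,0,0,0,-0.7],[0,0,0,0,0,-0.7],[0,0,0,0,0,-0.7],[0,0,0,0,0,-0.7],[0,0,0,0,0,-0.7],[0,0,0,0,0,-0.7],[0,0,0,0,0,-0.3],[0,0,0,0,0,0],[0,0,0,0,0,0]]]'

```text
clock: 55.63
position: [0.4549, -0.0178, 0.0387]
ee_rot: [0.089, 0.996, -0.0, -0.0]
ft_force: [-6.7, 1.1, 10.1]
grip_width: 0.094
grasp_force: 59.2
```

Emit:
carry_out --commands '[[[0,0,0,0,0,0],[0,0,0,0,0,0],[0,0,0,0,0,0],[0,0,-0.3,0,0,0],[0,0,-0.5,0,0,0],[0,0,-0.5,0,0,0],[0,0,-0.5,0,0,0],[0,0,-0.5,0,0,0],[0,0,-0.5,0,0,0],[0,0,0,0,0,0],[0,0,0,0,0,0]]]' --hand 0.4

```text
clock: 56.55
position: [0.4561, -0.018, 0.1514]
ee_rot: [0.089, 0.996, -0.0, 0.001]
ft_force: [-0.1, -0.3, 0.3]
grip_width: 0.302
grasp_force: 0.0
```

```bash
python3 - <<'E'
from plan import *
print(need([*F(-.125,0),.036]))
w,p=snap('wrist','w18')
c=F(-.125,0);n=91
# rectify onto plane z=.09 in frame axes: up = frame x, left = frame y; 1.2 mm/px
def rect(z,s=.0012,r=30):
    m=np.zeros((2*r+1,2*r+1,2),np.float32)
    for i in range(2*r+1):
        for j in range(2*r+1):
            q=c+(r-i)*s*ex+(r-j)*s*ey; m[i,j]=proj(p,[*q,z])
    return cv2.remap(w,m,None,cv2.INTER_LINEAR)
g=cv2.cvtColor(rect(.09),cv2.COLOR_BGR2GRAY)
for r in g[::2]:print(''.join('#' if v<45 else ('o' if v>170 else '.') for v in r))
E
```

```text
(array([ 0.04, -0.01,  2.88]), np.float64(169.8), array([ 0.4561, -0.018 ,  0.1514]))
ooooooooooooooooooooooooooooooooooooooooooooooooooooooooo....
ooooooooooooooooooooooooooooooooooooooooooooooooooooooooooooo
ooooooooooooooooooooooooooooooooooooooooooooooooooooooooooooo
ooooooooooooooooooooooooooooooooooooooooooooooooooooooooooooo
.............................................................
.............................................................
.............................................................
.................................oo..........................
......................oo......#.ooo..........................
......................oo........oo........................ooo
.............................#.ooo........................oo.
...........ooo.........######..ooo.#.......ooo............oo.
............ooo....##########.ooo..###....oo..............oo.
.................######.#####.....######..................oo.
................##.###.###################................oo.
...............###..###.###################...............oo.
.....oooo....##.####.#
[... 207 characters left out ...]
.#.............oo.
............#......#...######################.............ooo
......ooo....#.........############..#####.#..............ooo
.ooooooooo........#################.##.#.###...ooooo......ooo
..ooooooo.....#############################...............ooo
...............###########################................ooo
................########################..................ooo
...................###################....................ooo
......................#############.......................ooo
..........................................................ooo
..........................................................ooo
..........................................................ooo
```

The rectified dial view shows the pointer about 14 degrees clockwise of the frame's x, which is click four. I'll retreat and check the rest.

Emit:
carry_out --commands '[[[0,0,-0.6,0,0,0],[0,0,-0.6,0,0,0],[0,0,-0.6,0,0,0],[0,0,-0.6,0,0,0],[0,0.5,0,0,0,0],[0,0.8,0,0,0,0],[0,0.8,0,0,0,0],[0,0.8,0,0,0,0],[0,0.8,0,0,0,0],[0,0.8,0,0,0,0],[0,0.8,0,0,0,0],[0,0.8,0,0,0,0],[0,0.8,0,0,0,0],[0,0.5,0,0,0,0],[0,0,0,0,0,0],[0,0,0,0,0,0]]]'

```text
clock: 57.93
position: [0.5066, 0.2747, 0.2447]
ee_rot: [0.087, 0.996, 0.0, -0.001]
ft_force: [-0.1, -0.4, -0.1]
grip_width: 0.303
grasp_force: 0.0
```

```bash
python3 - <<'E'
from plan import *; from pots import pots
t,p=snap('top','t19');s,q=snap('scene','s19')
print(get_obs()['position'],[r for r in pots(t,p,.03)])
def rect(im,p,c,z,s=.002,r=24):
    m=np.zeros((2*r+1,2*r+1,2),np.float32)
    for i in range(2*r+1):
        for j in range(2*r+1):
            Q=c+(r-i)*s*ex+(r-j)*s*ey; m[i,j]=proj(p,[*Q,z])
    return cv2.remap(im,m,None,cv2.INTER_LINEAR)
for y in(.115,-.115):
    a=rect(t,p,F(-.109,y),.09);h=cv2.cvtColor(a,cv2.COLOR_BGR2HSV)
    b=rect(s,q,F(-.109,y),.09);k=cv2.cvtColor(b,cv2.COLOR_BGR2HSV)
    for r,r2 in zip(h[::2],k[::2]):print(''.join('#' if v[1]>70 else ('o' if v[2]>110 else '.') for v in r),' ',''.join('#' if v[1]>70 else ('o' if v[2]>110 else '.') for v in r2))
    print()
# pots through the pane: lid edges check in scene (shut lid front corners at z .08)
m=(cv2.cvtColor(t,cv2.COLOR_BGR2HSV)[...,1]>70)
print([ (proj(p,[*F(-.091,y),.08]).round(1)) for y in(.145,-.145)])
E
```

```text
[0.50754613 0.27254629 0.2451715 ] [(358.8, 228.8, 9.4, array([ 0.4657, -0.2702]))]
.........#########ooooooooooooooooooooooooooooooo   oooooooooooooo#########oooooooooooooooooooooooooo
.........#########ooooooooooooooooooooooooooooooo   oooooooooooooo#########oooooooooooooooooooooooooo
.........#########ooooooooooooooooooooooooooooooo   oooooooooooooo############oo#oooooooooooooooo##oo
.........##########oooooooooooooooooooooooooooooo   oooooooooooooo###################################
.........############oooooo######################   ooooooooooooo##########ooooo..###################
.........############ooooooo#####################   oooooooooooooo########oooooooo###################
.........############ooooooo#####################   oooooooooooooo########ooooooo..##################
.........############ooooooo#####################   oo....ooooooooooooo###oo..ooo.###################
..........###########ooooo..#####################   o........ooooooooooo...........##################
............#########oooo..######################   o...........ooooooo............###############
[... 3432 characters left out ...]
......ooooooo..ooooo.ooooooooooooooooooo
.............#####...oooooo......................   ...............ooooooooooooo..ooooooooooooooooooo
.................................................   .....oooooooooooooooooooooooooooooooooooooooooooo
.................................................   ..ooooooooooooooooooooooooooooooooooooooooooooooo
.................................................   ooooooooooooooooooooooooooooooooooooooooooooooooo
.................................................   ooooooooooooooooooooooooooooooooooooooooooooooooo
.................................................   ooooooooooooooooooooooooooooooooooooooooooooooooo

[array([215.4, 221.9]), array([321.6, 213.9])]
```

```bash
python3 -c "
from workcell import hand_in
print(hand_in())"
```

```text
the job is handed in; nothing more can be done
None
```

I placed all four planted pots upright in the growing frame, shut the lid, turned both turnbuttons across it, set the mist dial to click four, and handed the job in; the hand-in gave no verdict.

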